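# Swap the heating blocks of two dry-bath heaters and put on the covers

### The arm

A 6-joint arm with a two-finger parallel gripper is mounted at the origin on the work surface. World frame = base frame: x ahead of the robot, y to its left, z up, the work surface at z = 0. Lengths are in m, angles in rad, forces in N, time in s.
With the tool pointing down it reaches from about 0.325 to 0.775 m from the base axis. Payload 5.5 kg.
Tool frame: the origin (TCP) lies midway between the tips of the shut fingers; the grasp point (between the pads) lies 19 mm behind it; z points along the fingers, y is the line along which they close (so a half turn about z gives the same grasp; the last joint's range is limited). The gripper opens to 88 mm and grips with 3 to 60 N. Pads are 20 mm wide; open, the fingers measure 115 mm over their backs; the gripper's body (75 mm by 178 mm) begins 61 mm behind the grasp point.
Start: joints at [-1.272, 0.091, 1.231, -0, 1.82, -0.057], TCP at [0.209, -0.562, 0.223] pointing down, gripper open.
Joint ranges: [-2.87, 2.87], [-0.86, 2.18], [0.17, 2.46], [-1.51, 4.65], [0.06, 2.69], [-2.65, 2.65]. Speed limits (rad/s): [2.57, 2.57, 3.01, 3.14, 3.14, 3.14].

### API

Orientations are given as [roll, pitch, yaw] about the fixed x, y, z axes, in that order (R = Rz(yaw) Ry(pitch) Rx(roll)).
In Python, from bench import env gives the robot as it stands.
- The arm moves only by the tool jog_arm, never from a script. Its argument "increments" is text: rows parted by semicolons, each of 7 numbers parted by spaces: the gripper's target within -1 to 1 (fully open at 1, half-way at 0, shut at -1), then the shift along the tool's x, y, z in m, then the turn, a rotation vector about the tool's x, y, z in rad. A call has exactly 5 rows; each row shifts and turns the commanded pose from where the row before left it, along the tool's axes as they then stand; what a row does not reach is not made up. A row lasts 1/10 s, in which the tool goes at most 50 mm and 8.59 degrees, less where a joint would pass 70% of its speed; a pose out of reach is approached as far as the arm can. A call is refused whole if a number of a shift passes 0.05 or a number of a turn 0.15, either way. A call with a gripper value outside its range is refused whole. The fingers move at their own pace and stop on an object; "force" is the grip in N (left out, the last holds). Time passes only in rows, so rows that do not move let the fingers close, or fill a call up. It gives the time, the measured TCP pose, the force, the opening and the grip force at its end, in the units of the state.
- env.state(): the state, without advancing time (a new reading comes with each control period).
- env.grab_frame(name): name is "scene" or "top" or "wrist"; returns a dict with "color" (420x560x3 uint8, red, green, blue), "fov_y" (degrees; the focal length in pixels is half the picture's height over the tangent of half this angle, whatever the lens; pixels are square), "cx", "cy" (the principal point, pixels), "extrinsics" (4x4, takes a point from world to camera coordinates); the wrist camera has in their place "tool_from_camera" (4x4, takes a point from camera to tool coordinates, whose origin is the TCP and whose axes are the flange's). Camera axes: x right, y down, z forward; pixel columns grow to the right and rows downward; lengths in m; the calibration is good to about 2 mm. The wrist camera is an equidistant fisheye: a pixel r from the principal point sees the ray r / f radians off the axis. A picture is of the moment at which its call begins: read the wrist's pose just before it. There is no depth.
- env.sign_off(): hands the job in; it is judged then, once.
The state is a dict: "clock": time; "qpos": joint angles; "qvel": joint speeds; "effort": joint torques, N m; "eef_pos": TCP position; "tcp_rot": TCP orientation; "wrist_force": force on the tool from outside, world axes, zero at the start; "moment": the same for the moment, N m; "finger_gap": finger opening in m; "grip_force": force on a finger pad.
Only numpy, scipy, OpenCV 4.12 (cv2) and the standard library are available. Lean on these libraries where they do the work, as an engineer would, in place of code of your own. Each camera call takes 0.05 s, during which the arm holds its last target. There are 200 camera calls.

### The job

The two heating blocks have been put back into each other's heaters: swap them, setting one down on the cork mat on the way, so that each block is seated in the well of the heater of its own colour. Close each heater with the cover whose handle has the same colour, lowered over its two guide pins until it lies fully down on the deck. Set things down rather than dropping them, and leave the bottle, the beaker and the tube rack where they stand.

Things in the scene. Friction and masses are not known exactly. Their poses are not given: they have to be found in the camera images.
- heater_blue: fixed dry-bath heater, white with blue deck 80 mm above the table. Origin: at table height under the well's middle. Case reaches 105 mm to -x (control panel), 65 mm to +x, 85 mm to each side (y). Well 64 (x) x 90 (y) mm, 18 deep. Two 8 mm guide pins on the deck at x 0, y +64 and -64 mm, 42 mm tall, top 10 mm tapered. Holds the red block at the start
- heater_red: fixed dry-bath heater, white with red deck 80 mm above the table. Origin: at table height under the well's middle. Case reaches 105 mm to -x (control panel), 65 mm to +x, 85 mm to each side (y). Well 64 (x) x 90 (y) mm, 18 deep. Two 8 mm guide pins on the deck at x 0, y +64 and -64 mm, 42 mm tall, top 10 mm tapered. Holds the blue block at the start
- block_blue_center (a point): centre of the blue metal heating block with twelve dark bores on top: 50 (x) x 76 (y) x 50 mm tall, 0.4 kg; a half turn makes no odds. Seated in a well it has 7 mm of play each side, its long side along the well's (y), its centre 87 mm above the table, its top 32 mm above the deck: grip that part across the 50 mm
- block_red_center (a point): centre of the red metal heating block with twelve dark bores on top: 50 (x) x 76 (y) x 50 mm tall, 0.4 kg; a half turn makes no odds. Seated in a well it has 7 mm of play each side, its long side along the well's (y), its centre 87 mm above the table, its top 32 mm above the deck: grip that part across the 50 mm
- cover_blue_grip (a point): middle of the blue bar handle (70 mm along y, 16 x 16 mm) of a white hood 90 (x) x 156 (y) mm, 0.24 kg: 70 mm above its underside, 26 above its roof. Hollow inside 72 x 98 x 40 mm to go over a seated block. 12 mm holes for the pins at y +64 and -64 mm in its 8 mm bottom flange; a half turn makes no odds. Starts on the table; fully down on a heater this point is 150 mm above the table
- cover_red_grip (a point): middle of the red bar handle (70 mm along y, 16 x 16 mm) of a white hood 90 (x) x 156 (y) mm, 0.24 kg: 70 mm above its underside, 26 above its roof. Hollow inside 72 x 98 x 40 mm to go over a seated block. 12 mm holes for the pins at y +64 and -64 mm in its 8 mm bottom flange; a half turn makes no odds. Starts on the table; fully down on a heater this point is 150 mm above the table
- mat: cork mat, the free spot, fixed flat on the table, 120 mm (x) by 140 mm (y), 8 mm thick; origin at table height under its middle, z up
- bottle_center (a point): bystander: small amber glass bottle with black cap, 48 mm across, 90 mm tall; point half-way up
- beaker_center (a point): bystander: small glass beaker, 44 mm across, 58 mm tall; point half-way up
- rack_center (a point): bystander: yellow tube rack with capped tubes, 154 mm (x) by 62 mm (y), 72 mm tall; point half-way up
Things that resemble listed ones, but are neither listed nor needed, are in the scene too. There is more than one size of the part that bears block_red_center; the job needs the middle-sized.

How it is judged:
On the way, in this order (a step that is already met when the one before it is completed fails the run):
1. one of the two blocks stands released on the cork mat (((x of block_blue_center in the frame of mat between -0.06 and 0.06 m and y of block_blue_center in the frame of mat between -0.07 and 0.07 m and z of block_blue_center in the frame of mat between 0.028 and 0.038 m and angle between block_blue_center's own z axis and vertical below 0.1 rad and linear speed of block_blue below 0.02 m/s and contact force between the fingers and block_blue below 0.1 N) or (x of block_red_center in the frame of mat between -0.06 and 0.06 m and y of block_red_center in the frame of mat between -0.07 and 0.07 m and z of block_red_center in the frame of mat between 0.028 and 0.038 m and angle between block_red_center's own z axis and vertical below 0.1 rad and linear speed of block_red below 0.02 m/s and contact force between the fingers and block_red below 0.1 N))), for 0.2 s.
2. both blocks are seated in the wells of the heaters of their own colour (horizontal distance between block_blue_center and heater_blue below 0.012 m and z of block_blue_center in the frame of heater_blue between 0.083 and 0.091 m and angle between each of block_blue_center, block_red_center's own z axis and vertical below 0.1 rad and linear speed of each of block_blue, block_red below 0.02 m/s and contact force between the fingers and block_blue below 0.1 N and horizontal distance between block_red_center and heater_red below 0.012 m and z of block_red_center in the frame of heater_red between 0.083 and 0.091 m and contact force between the fingers and block_red below 0.1 N), for 0.2 s.
At the end, for the whole second after the job is handed in: Each block is upright in the well of its own colour's heater (within 12 mm of its middle, 4 mm of seated height); each cover is down on its own colour's heater, both pins in its holes (within 8 mm, 0.1 rad, 4 mm of height); all four are released and at rest (all of step 2 and horizontal distance between cover_blue_grip and heater_blue below 0.008 m and z of cover_blue_grip in the frame of heater_blue between 0.146 and 0.154 m and angle between each of cover_blue_grip, cover_red_grip's own z axis and vertical below 0.06 rad and angle between the y axis of cover_blue_grip and the y axis of heater_blue, either way round below 0.1 rad and linear speed of each of cover_blue, cover_red below 0.02 m/s and contact force between the fingers and cover_blue below 0.1 N and horizontal distance between cover_red_grip and heater_red below 0.008 m and z of cover_red_grip in the frame of heater_red between 0.146 and 0.154 m and angle between the y axis of cover_red_grip and the y axis of heater_red, either way round below 0.1 rad and contact force between the fingers and cover_red below 0.1 N); the robot touches nothing.
It fails at once if the amber bottle is shifted more than 30 mm or tipped (distance of bottle_center from where it was at the start of the episode above 0.03 m or angle between bottle_center's own z axis and vertical above 0.4 rad).
It fails at once if the beaker is shifted more than 30 mm or tipped (distance of beaker_center from where it was at the start of the episode above 0.03 m or angle between beaker_center's own z axis and vertical above 0.4 rad).
It fails at once if the tube rack is shifted more than 30 mm or tipped (distance of rack_center from where it was at the start of the episode above 0.03 m or angle between rack_center's own z axis and vertical above 0.4 rad).
It fails at once if a block is dropped (falls freely, out of the fingers, from more than about 30 mm) ((linear speed of block_blue above 0.75 m/s and contact force between the fingers and block_blue below 0.1 N) or (linear speed of block_red above 0.75 m/s and contact force between the fingers and block_red below 0.1 N)).
It fails at once if a cover is dropped (falls freely, out of the fingers, from more than about 30 mm) ((linear speed of cover_blue above 0.75 m/s and contact force between the fingers and cover_blue below 0.1 N) or (linear speed of cover_red above 0.75 m/s and contact force between the fingers and cover_red below 0.1 N)).
It also fails if it takes over 134 s, if anything falls off the work surface, if the arm or the gripper's body presses on something with over 40 N, if the wrist force passes 120 N, or if a joint passes its speed limit or range.

## Working session

There is one attempt and no reset: what is moved stays moved. The work goes in short steps, Python scripts to look and compute and a tool call to move; the robot and the scene stay as the last step left them, time stands still between calls to the robot, and variables do not carry over. Pictures are saved under pics/ and viewed, at most 14 in all, crops included, and the job is handed in when it is done.

Besides the shell and the picture viewer there is one more tool, called after "Call:" by a JSON object that holds its "method" and its "body". jog_arm: Moves the arm, as the interface text tells. Its arguments: {"type":"object","properties":{"increments":{"type":"string"},"force":{"type":"number"}},"required":["increments"]}

```bash
mkdir -p pics; ls; python3 - <<'E'
from bench import env
import cv2,numpy as np
s=env.state();print(s['clock'],s['eef_pos'],s['tcp_rot'])
for n in ['scene','top']:
    f=env.grab_frame(n);cv2.imwrite(f'pics/{n}0.png',f['color'][:,:,::-1]);np.savez(f'pics/{n}0.npz',**f)
    print(n,f['fov_y'],f['cx'],f['cy'],np.round(f['extrinsics'],3).tolist())
E
```

```text
pics
0.0 [ 0.20890603 -0.56213275  0.22154643] [-3.13967491e+00 -1.38330834e-04  3.55740955e-01]
scene 46.85598323588465 282.1752515766129 206.195764382824 [[0.232, 0.973, 0.005, -0.124], [0.835, -0.196, -0.514, -0.367], [-0.499, 0.123, -0.858, 1.65], [0.0, 0.0, 0.0, 1.0]]
top 53.25206581995019 270.3703859765401 208.50157089910303 [[0.015, -1.0, 0.015, -0.03], [-0.989, -0.017, -0.145, 0.479], [0.145, -0.013, -0.989, 1.263], [0.0, 0.0, 0.0, 1.0]]
```

View pics/top0.png

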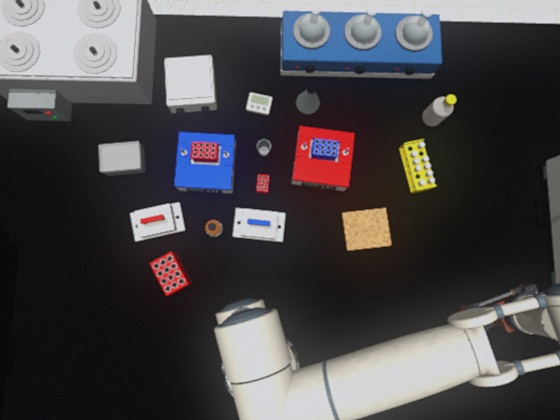

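View pics/scene0.png

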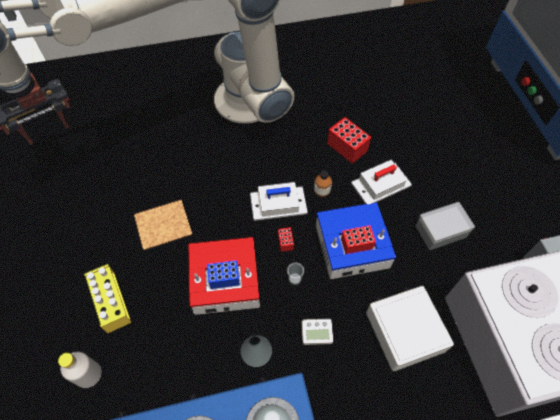

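Top view: red candidates are the block in the blue heater (205,152), a small one (263,183) and a large one (170,272). The middle-sized one is at (205,152). Blue block (325,149), mat (367,229), red cover (157,221), blue cover (259,224), bottle (214,228), beaker (264,147), rack (418,165).

```bash
cat > h.py <<'E'
import numpy as np,cv2
from scipy.spatial.transform import Rotation as R
def ray(f,uv,st=None):
    """world origin, directions for pixels uv (n,2); st needed for the wrist"""
    uv=np.asarray(uv,float).reshape(-1,2); H=f['color'].shape[0]
    fl=H/2/np.tan(np.radians(float(f['fov_y']))/2)
    d=(uv-[float(f['cx']),float(f['cy'])])/fl
    if 'extrinsics' in f:
        E=np.array(f['extrinsics']);d=np.c_[d,np.ones(len(d))]
        return -E[:3,:3].T@E[:3,3], d@E[:3,:3]
    r=np.linalg.norm(d,axis=1)+1e-9
    d=np.c_[d*(np.sin(r)/r)[:,None],np.cos(r)]
    T=np.eye(4);T[:3,:3]=R.from_euler('xyz',st['tcp_rot']).as_matrix();T[:3,3]=st['eef_pos']
    T=T@np.array(f['tool_from_camera'])
    return T[:3,3], d@T[:3,:3].T
def plane(f,uv,z,st=None):
    o,d=ray(f,uv,st); return (o+d*((z-o[2])/d[:,2])[:,None])[:,:2]
def blobs(f,lo,hi,amin=40,close=0):
    h=cv2.cvtColor(np.ascontiguousarray(f['color']),cv2.COLOR_RGB2HSV)
    m=cv2.inRange(h,lo,hi)
    if lo[0]==0 and hi[0]<20: m|=cv2.inRange(h,(170,lo[1],lo[2]),(180,255,255))
    if close: m=cv2.morphologyEx(m,cv2.MORPH_CLOSE,np.ones((close,close)))
    c,_=cv2.findContours(m,cv2.RETR_EXTERNAL,cv2.CHAIN_APPROX_NONE)
    return sorted([k[:,0,:] for k in c if cv2.contourArea(k)>amin],key=lambda k:-cv2.contourArea(k.astype(np.int32)))
RED=((0,130,60),(8,255,255));BLUE=((105,130,50),(130,255,255));CORK=((8,60,90),(22,220,255));YEL=((23,120,80),(35,255,255))
def rect(P):
    (c,s,a)=cv2.minAreaRect((np.asarray(P)*1000).astype(np.float32))
    b=cv2.boxPoints((c,s,a));e=b[1]-b[0];g=b[2]-b[1]
    L=e if np.linalg.norm(e)>np.linalg.norm(g) else g
    yaw=np.degrees(np.arctan2(L[1],L[0]))%180
    return np.round(c,1),np.round(sorted(s),1),round(yaw,1)
E
python3 - <<'E'
from h import *
for n in ['top','scene']:
    f=dict(np.load(f'pics/{n}0.npz'))
    for nm,col in [('red',RED),('blue',BLUE),('cork',CORK),('yel',YEL)]:
        for b in blobs(f,*col,amin=60,close=3):
            px=b.mean(0).round()
            print(n,nm,px,cv2.contourArea(b.astype(np.int32)),*[(z,*rect(plane(f,b,z))) for z in (.008,.08,.112)] if nm!='yel' else rect(plane(f,b,.05)))
E
```

```text
top red [324. 156.] 3126.5 (0.008, array([ 659.3, -191.3]), array([186.4, 188. ]), np.float32(83.2)) (0.08, array([ 639.1, -181.1]), array([176.1, 177.6]), np.float32(83.2)) (0.112, array([ 630.1, -176.6]), array([171.6, 173.1]), np.float32(83.2))
top red [170. 273.] 1101.0 (0.008, array([278.4, 284.9]), array([ 91. , 121.3]), np.float32(29.5)) (0.08, array([279.1, 268.9]), array([ 86. , 114.7]), np.float32(29.5)) (0.112, array([279.4, 261.8]), array([ 83.7, 111.7]), np.float32(29.5))
top red [204. 151.] 372.5 (0.008, array([664.6, 193.1]), array([61.5, 84.2]), np.float32(88.3)) (0.08, array([644.2, 182.2]), array([58.1, 79.6]), np.float32(88.3)) (0.112, array([635.1, 177.3]), array([56.6, 77.5]), np.float32(88.3))
top red [262. 183.] 224.0 (0.008, array([564.8,   3.9]), array([41.9, 63.4]), np.float32(175.2)) (0.08, array([549.8,   3.4]), array([39.6, 60. ]), np.float32(175.2)) (0.112, array([543.1,   3.2]), array([38.6, 58.4]), np.float32(175.2))
top red [152. 219.] 73.5 (0.008, array([444.7, 349. ]), array([13.8, 69.9]), np.float32(103.3)) (0.08, array([436.3, 329.5]), array([13. 
[... 4025 characters left out ...]
p.float32(83.9)) (0.112, array([460.9,   5.9]), array([23.2, 62.1]), np.float32(83.9))
scene cork [162. 224.] 1819.5 (0.008, array([ 426.9, -327.3]), array([125. , 142.6]), np.float32(97.4)) (0.08, array([ 470.1, -317.1]), array([117.6, 134.2]), np.float32(97.4)) (0.112, array([ 489.2, -312.5]), array([114.4, 130.5]), np.float32(97.4))
scene cork [323. 182.] 146.5 (0.008, array([396.2, 159.9]), array([45.8, 49.1]), np.float32(70.5)) (0.08, array([441.2, 141.3]), array([43.1, 46.2]), np.float32(70.5)) (0.112, array([461.1, 133.1]), array([41.9, 44.9]), np.float32(70.5))
scene yel [103. 295.] 1526.0 [ 632.6 -481.7] [ 72.1 182.2] 13.2
scene yel [ 65. 360.] 165.5 [ 767.2 -584.6] [32.6 37.2] 76.7
```

```bash
python3 - <<'E'
import cv2
a=cv2.imread('pics/top0.png')[95:310,90:450]
cv2.imwrite('pics/crop.png',cv2.resize(a,None,fx=2.2,fy=2.2,interpolation=cv2.INTER_CUBIC))
E
```

```text
(no output)
```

View pics/crop.png

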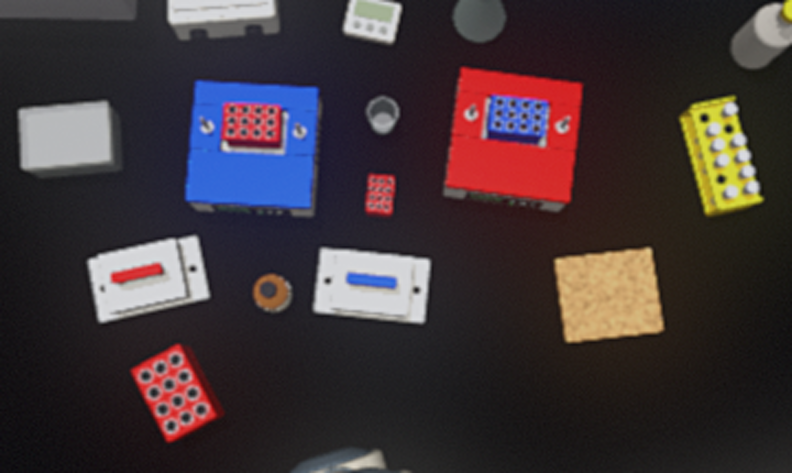

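The wanted red block is the middle-sized one, in the blue heater at (205,152) in the top view; the crop confirms it. Now I go above the red heater.

Call:
{"method": "jog_arm", "body": {"increments": "1 0 0 0 0 0 -0.137;1 0 0 0 0 0 -0.137;1 0 0 0 0 0 -0.137;1 0 0 0 0 0 -0.137;1 0 0 0 0 0 -0.137", "force": 30}}

```text
clock: 0.6
eef_pos: [0.209, -0.5623, 0.222]
tcp_rot: [-3.141, -0.001, 1.046]
wrist_force: [0.0, -0.1, 0.2]
finger_gap: 0.0882
grip_force: 0.0
```

Call:
{"method": "jog_arm", "body": {"increments": "1 0 0 0 0 0 -0.137;1 0 0 0 0 0 -0.137;1 0 0 0 0 0 -0.137;1 0.043 0.040 0 0 0 0;1 0.043 0.040 0 0 0 0"}}

```text
clock: 1.1
eef_pos: [0.2851, -0.4974, 0.2215]
tcp_rot: [-3.141, -0.001, 1.449]
wrist_force: [0.7, -0.2, 0.4]
finger_gap: 0.0878
grip_force: 0.0
```

Call:
{"method": "jog_arm", "body": {"increments": "1 0.043 0.040 0 0 0 0;1 0.043 0.040 0 0 0 0;1 0.043 0.040 0 0 0 0;1 0.043 0.040 0 0 0 0;1 0.043 0.040 0 0 0 0"}}

```text
clock: 1.6
eef_pos: [0.4773, -0.3346, 0.2222]
tcp_rot: [-3.141, -0.0, 1.452]
wrist_force: [-0.1, -0.4, 0.2]
finger_gap: 0.0877
grip_force: 0.0
```

Call:
{"method": "jog_arm", "body": {"increments": "1 0.043 0.040 0 0 0 0;1 0.043 0.040 0 0 0 0;1 0.043 0.040 0 0 0 0;1 0 0 0 0 0 0;1 0 0 0 0 0 0"}}

```text
clock: 2.1
eef_pos: [0.5909, -0.2384, 0.2215]
tcp_rot: [-3.14, -0.0, 1.454]
wrist_force: [0.4, -0.5, -0.5]
finger_gap: 0.0881
grip_force: 0.0
```

```bash
cat >> h.py <<'E'
def look(env,name):
    st=env.state();f=env.grab_frame('wrist');np.savez(f'pics/{name}.npz',**f)
    cv2.imwrite(f'pics/{name}.png',f['color'][:,:,::-1]);return st,f
def go(st,x,y,z,yawdeg):
    """tool-frame shift (m) after turning, and turn about tool z (rad)"""
    t=R.from_euler('xyz',[np.pi,0,np.radians(yawdeg)]); c=R.from_euler('xyz',st['tcp_rot'])
    print('now',np.round(st['eef_pos'],4),np.round(np.degrees(st['tcp_rot']),2),'t',st['clock'],
      '| turn',np.round((c.inv()*t).as_rotvec(),4),'then shift',np.round(t.inv().apply(np.array([x,y,z])-st['eef_pos']),4))
E
python3 - <<'E'
from bench import env
from h import *
st,f=look(env,'w1');go(st,.6585,-.1825,.22,83.2)
for nm,c in [('red',RED),('blue',BLUE)]:
    for b in blobs(f,*c,amin=200,close=5)[:5]:print(nm,b.mean(0).round(),[(z,*rect(plane(f,b,z,st))) for z in (.08,.112)])
E
```

```text
now [ 0.5909 -0.2384  0.2215] [-1.7988e+02 -1.0000e-02  8.3310e+01] t 2.1 | turn [-0.0021 -0.0002  0.002 ] then shift [0.0636 0.0605 0.0015]
red [321. 148.] [(0.08, array([ 645.3, -195. ]), array([278.7, 279.5]), np.float32(75.0)), (0.112, array([ 640.5, -190.8]), array([249.3, 250.1]), np.float32(75.0))]
red [166. 279.] [(0.08, array([ 454.5, -323. ]), array([ 20.2, 112.9]), np.float32(41.8)), (0.112, array([ 469.8, -305.3]), array([ 18.1, 101. ]), np.float32(41.8))]
blue [544. 167.] [(0.08, array([ 934.5, -262.7]), array([109.9, 429.1]), np.float32(97.3)), (0.112, array([ 899.1, -251.3]), array([ 98.4, 383.9]), np.float32(97.3))]
blue [104.   8.] [(0.08, array([437.2, -19.3]), array([17.7, 29. ]), np.float32(160.4)), (0.112, array([454.3, -33.6]), array([15.8, 25.9]), np.float32(160.4))]
```

View pics/w1.png

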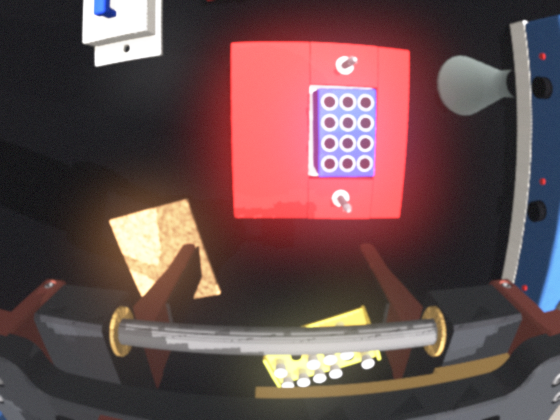

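The wrist view shows the blue block's top around (320..376, 90..178), with pin bases near (342,66) and (340,199). The red deck spans (231..410, 42..218).

```bash
python3 - <<'E'
from bench import env
from h import *
f=dict(np.load('pics/w1.npz'));st=env.state()
p=plane(f,[(342,66),(340,199)],.08,st);print(p,p.mean(0),np.degrees(np.arctan2(*(p[0]-p[1])[::-1])),np.linalg.norm(p[0]-p[1]))
h=cv2.cvtColor(f['color'],cv2.COLOR_RGB2HSV);print(h[92:176:12,326:374:6,0])
b=blobs(f,(112,60,60),(165,255,255),300,9)
for k in b[:4]:print(k.mean(0),k.min(0),k.max(0),rect(plane(f,k,.112,st)))
E
```

```text
[[ 0.66210885 -0.12332467]
 [ 0.64876727 -0.25112692]] [ 0.65543806 -0.18722579] 84.04034357006972 0.12849674129117217
[[122 118 117 116 115 116 115 116]
 [167 165 114 164 163 116 165 166]
 [150 135 115 120 135 115 120 135]
 [135 135 115 132 135 115 137 139]
 [163 161 121 158 159 119 160 163]
 [125 122 121 120 120 121 121 121]
 [167 166 122 166 165 125 166 168]]
[344.90625    132.08680556] [313  88] [376 177] (array([ 652.4, -183.3]), array([55.1, 77.5]), np.float32(84.6))
```

Call:
{"method": "jog_arm", "body": {"increments": "1 0.031 0.0285 0 0 0 0;1 0.031 0.0285 0 0 0 0;1 0 0 0.04 0 0 0;1 0 0 0.04 0 0 0;1 0 0 0.02 0 0 0"}}

```text
clock: 2.65
eef_pos: [0.6522, -0.1858, 0.1182]
tcp_rot: [-3.136, -0.001, 1.45]
wrist_force: [-0.9, -0.8, -0.6]
finger_gap: 0.0875
grip_force: 0.0
```

```bash
python3 - <<'E'
from bench import env
from h import *
st,f=look(env,'w2');go(st,.655,-.183,.085,83.4)
E
```

```text
now [ 0.6522 -0.1858  0.1182] [-1.7969e+02 -3.0000e-02  8.3060e+01] t 2.65 | turn [-0.0054 -0.0006 -0.0059] then shift [0.0031 0.0024 0.0332]
```

View pics/w2.png

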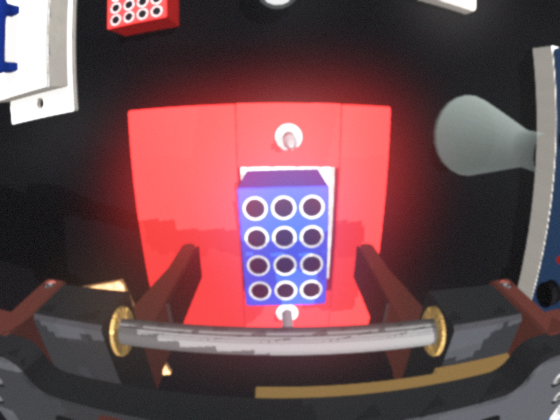

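Block is centred between the fingertips (tips near rows 250, block 240–330). Descend, grip.

Call:
{"method": "jog_arm", "body": {"increments": "1 0.003 0.003 0.017 0 0 0;1 0 0 0.015 0 0 0;1 0 0 0 0 0 0;-1 0 0 0 0 0 0;-1 0 0 0 0 0 0"}}

```text
clock: 3.2
eef_pos: [0.6585, -0.1822, 0.0922]
tcp_rot: [3.139, 0.0, 1.452]
wrist_force: [0.8, -0.6, -0.4]
finger_gap: 0.0751
grip_force: 0.0
```

Call:
{"method": "jog_arm", "body": {"increments": "-1 0 0 0 0 0 0;-1 0 0 0 0 0 0;-1 0 0 0 0 0 0;-1 0 0 0 0 0 0;-1 0 0 0 0 0 0"}}

```text
clock: 3.7
eef_pos: [0.6577, -0.1819, 0.0911]
tcp_rot: [-3.141, 0.0, 1.452]
wrist_force: [-2.6, 0.5, 3.1]
finger_gap: 0.0499
grip_force: 29.9
```

Gripped, but near the top edge; regrip 6 mm lower.

Call:
{"method": "jog_arm", "body": {"increments": "1 0 0 0 0 0 0;1 0 0 0 0 0 0;1 0 0 0.003 0 0 0;1 0 0 0.003 0 0 0;1 0 0 0 0 0 0"}}

```text
clock: 4.2
eef_pos: [0.6575, -0.1818, 0.0835]
tcp_rot: [-3.14, -0.0, 1.452]
wrist_force: [-0.1, 0.0, -0.8]
finger_gap: 0.0854
grip_force: 0.0
```

Call:
{"method": "jog_arm", "body": {"increments": "-1 0 0 0 0 0 0;-1 0 0 0 0 0 0;-1 0 0 0 0 0 0;-1 0 0 0 0 0 0;-1 0 0 0 0 0 0"}}

```text
clock: 4.7
eef_pos: [0.6579, -0.182, 0.0847]
tcp_rot: [3.141, -0.0, 1.452]
wrist_force: [-0.2, -0.6, -0.3]
finger_gap: 0.0512
grip_force: 0.0
```

Call:
{"method": "jog_arm", "body": {"increments": "-1 0 0 0 0 0 0;-1 0 0 0 0 0 0;-1 0 0 -0.02 0 0 0;-1 0 0 -0.04 0 0 0;-1 0 0 -0.04 0 0 0"}}

```text
clock: 5.2
eef_pos: [0.6568, -0.1816, 0.1827]
tcp_rot: [-3.136, -0.001, 1.452]
wrist_force: [0.2, 0.2, -4.3]
finger_gap: 0.0501
grip_force: 29.9
```

```bash
python3 - <<'E'
from bench import env
from h import *
st=env.state();go(st,.426,-.3265,.185,83.2)
E
```

```text
now [ 0.6568 -0.1816  0.1827] [-1.7969e+02 -6.0000e-02  8.3180e+01] t 5.2 | turn [-0.0055 -0.0011 -0.0003] then shift [-0.1712 -0.212  -0.0023]
```

Call:
{"method": "jog_arm", "body": {"increments": "-1 -0.0245 -0.0303 0 0 0 0;-1 -0.0245 -0.0303 0 0 0 0;-1 -0.0245 -0.0303 0 0 0 0;-1 -0.0245 -0.0303 0 0 0 0;-1 -0.0245 -0.0303 0 0 0 0"}}

```text
clock: 5.7
eef_pos: [0.4911, -0.2859, 0.1831]
tcp_rot: [-3.139, -0.001, 1.452]
wrist_force: [-0.7, 0.5, -3.2]
finger_gap: 0.0499
grip_force: 29.9
```

Call:
{"method": "jog_arm", "body": {"increments": "-1 -0.0245 -0.0303 0 0 0 0;-1 -0.0245 -0.0303 0 0 0 0;-1 0 0 0.04 0 0 0;-1 0 0 0.04 0 0 0;-1 0 0 0.04 0 0 0"}}

```text
clock: 6.2
eef_pos: [0.4261, -0.327, 0.0625]
tcp_rot: [-3.141, -0.001, 1.451]
wrist_force: [-0.7, -0.3, -5.6]
finger_gap: 0.0499
grip_force: 29.9
```

Call:
{"method": "jog_arm", "body": {"increments": "-1 0 0 0.02 0 0 0;-1 0 0 0.003 0 0 0;-1 0 0 0 0 0 0;-1 0 0 0 0 0 0;-1 0 0 0 0 0 0"}}

```text
clock: 6.7
eef_pos: [0.4279, -0.3278, 0.0438]
tcp_rot: [3.139, 0.002, 1.452]
wrist_force: [0.4, 0.1, -4.5]
finger_gap: 0.0499
grip_force: 29.9
```

Call:
{"method": "jog_arm", "body": {"increments": "-1 0 0 0.005 0 0 0;-1 0 0 0.003 0 0 0;-1 0 0 0 0 0 0;-1 0 0 0 0 0 0;-1 0 0 0 0 0 0"}}

```text
clock: 7.2
eef_pos: [0.427, -0.3271, 0.0337]
tcp_rot: [3.142, 0.0, 1.452]
wrist_force: [0.3, 0.4, -4.4]
finger_gap: 0.0498
grip_force: 29.9
```

Call:
{"method": "jog_arm", "body": {"increments": "-1 0 0 0.002 0 0 0;-1 0 0 0 0 0 0;-1 0 0 0.0015 0 0 0;-1 0 0 0 0 0 0;-1 0 0 0 0 0 0"}}

```text
clock: 7.7
eef_pos: [0.4271, -0.3272, 0.0307]
tcp_rot: [3.141, 0.0, 1.452]
wrist_force: [-1.4, 0.6, 1.9]
finger_gap: 0.0498
grip_force: 29.9
```

Force has changed sign, so the block is standing on the mat. Release, raise and look.

Call:
{"method": "jog_arm", "body": {"increments": "1 0 0 0 0 0 0;1 0 0 0 0 0 0;1 0 0 0 0 0 0;1 0 0 0 0 0 0;1 0 0 -0.03 0 0 0"}}

```text
clock: 8.2
eef_pos: [0.4248, -0.3253, 0.0559]
tcp_rot: [-3.135, -0.005, 1.452]
wrist_force: [1.0, 1.3, -1.4]
finger_gap: 0.0857
grip_force: 0.0
```

Call:
{"method": "jog_arm", "body": {"increments": "1 0 0 -0.04 0 0 0;1 0 0 -0.04 0 0 0;1 0 0 -0.04 0 0 0;1 0 0 -0.04 0 0 0;1 0 0 0 0 0 0"}}

```text
clock: 8.7
eef_pos: [0.4285, -0.3284, 0.2276]
tcp_rot: [3.132, 0.006, 1.452]
wrist_force: [-0.0, -0.3, 0.6]
finger_gap: 0.0877
grip_force: 0.0
```

```bash
python3 - <<'E'
from bench import env
from h import *
st,f=look(env,'w3');go(st,.64,.175,.22,87.8)
b=blobs(f,*BLUE,300,5)
for k in b[:4]:print(k.mean(0),k.min(0),k.max(0),rect(plane(f,k,.058,st)))
E
```

```text
now [ 0.4285 -0.3284  0.2276] [179.46   0.37  83.18] t 8.7 | turn [ 0.0092  0.0068 -0.0806] then shift [0.5111 0.192  0.0076]
```

View pics/w3.png

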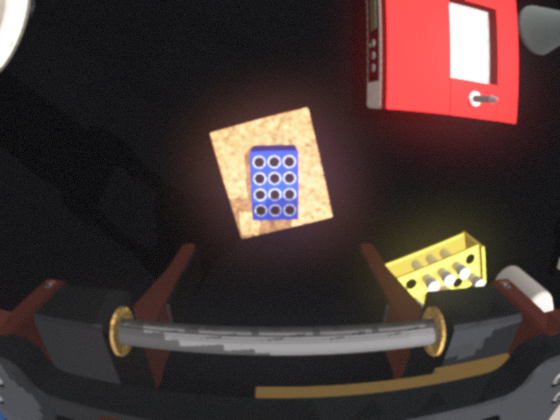

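Block stands on the mat: blue at (275,183), mat centred near (271,173). On to the blue heater.

Call:
{"method": "jog_arm", "body": {"increments": "1 0 0 0 0 0 -0.08;1 0.0455 0.0173 0 0 0 0;1 0.0455 0.0173 0 0 0 0;1 0.0455 0.0173 0 0 0 0;1 0.0455 0.0173 0 0 0 0"}}

```text
clock: 9.25
eef_pos: [0.5031, -0.1461, 0.2181]
tcp_rot: [-3.139, -0.001, 1.531]
wrist_force: [-0.2, -0.2, -0.1]
finger_gap: 0.0876
grip_force: 0.0
```

Call:
{"method": "jog_arm", "body": {"increments": "1 0.0455 0.0173 0 0 0 0;1 0.0455 0.0173 0 0 0 0;1 0.0455 0.0173 0 0 0 0;1 0.0455 0.0173 0 0 0 0;1 0.0455 0.0173 0 0 0 0"}}

```text
clock: 9.75
eef_pos: [0.5984, 0.078, 0.2179]
tcp_rot: [-3.139, 0.0, 1.532]
wrist_force: [1.1, 0.5, 0.4]
finger_gap: 0.0879
grip_force: 0.0
```

Call:
{"method": "jog_arm", "body": {"increments": "1 0.0455 0.0173 0 0 0 0;1 0 0 0 0 0 0;1 0 0 0 0 0 0;1 0 0 0 0 0 0;1 0 0 0 0 0 0"}}

```text
clock: 10.25
eef_pos: [0.6173, 0.1195, 0.2201]
tcp_rot: [3.142, 0.0, 1.53]
wrist_force: [0.0, -0.7, -0.2]
finger_gap: 0.0877
grip_force: 0.0
```

```bash
python3 - <<'E'
from bench import env
from h import *
st,f=look(env,'w4');go(st,.642,.175,.12,87.8)
b=blobs(f,*RED,300,5)
for k in b[:4]:print(k.mean(0),k.min(0),k.max(0),rect(plane(f,k,.112,st)))
E
```

```text
now [0.6173 0.1195 0.2201] [1.800e+02 1.000e-02 8.766e+01] t 10.25 | turn [ 0.      0.0002 -0.0024] then shift [0.0564 0.0225 0.1001]
[302.51929825 134.6245614 ] [273  91] [332 179] (array([638.8, 179. ]), array([48.6, 74.6]), np.float32(88.3))
[20.3559322 84.4      ] [ 0 38] [ 65 132] (array([370.7, 261.8]), array([100.3, 101.9]), np.float32(84.8))
[303.01351351 371.35135135] [240 353] [373 398] (array([639.8, -94.8]), array([ 79.5, 160.1]), np.float32(179.0))
[236.79084967 272.41176471] [213 253] [259 292] (array([572.7,  54. ]), array([42.7, 43.9]), np.float32(174.6))
```

View pics/w4.png

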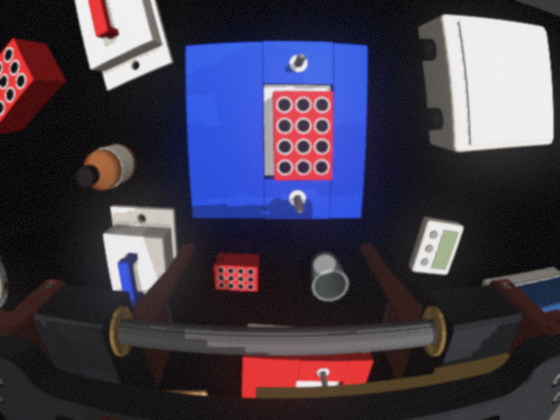

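Red block on blue deck: top at (302,135); pin bases (298,63) and (297,198). Beaker (328,277), clear of the gripper.

```bash
python3 - <<'E'
from bench import env
from h import *
f=dict(np.load('pics/w4.npz'));st=env.state()
p=plane(f,[(298,63),(297,198)],.08,st);print(p,p.mean(0),np.degrees(np.arctan2(*(p[0]-p[1])[::-1])))
h=cv2.cvtColor(f['color'],cv2.COLOR_RGB2HSV)
m=cv2.inRange(h,(0,0,120),(180,90,255))
for (u,v) in [(298,63),(297,198)]:
    ys,xs=np.nonzero(m[v-14:v+15,u-14:u+15]);print(xs.mean()+u-14,ys.mean()+v-14,len(xs))
go(st,.639,.179,.12,88)
E
```

```text
[[0.63937756 0.24385381]
 [0.6342868  0.1156799 ]] [0.63683218 0.17976685] 87.72554675994205
297.865 63.25 200
297.0 197.3294117647059 170
now [0.6174 0.1195 0.2204] [1.7998e+02 1.0000e-02 8.7660e+01] t 10.3 | turn [ 0.0004  0.0001 -0.006 ] then shift [0.0602 0.0195 0.1004]
```

Call:
{"method": "jog_arm", "body": {"increments": "1 0.03 0.01 0 0 0 0;1 0.03 0.01 0 0 0 0;1 0 0 0.04 0 0 0;1 0 0 0.04 0 0 0;1 0 0 0.03 0 0 0"}}

```text
clock: 10.8
eef_pos: [0.6393, 0.179, 0.1078]
tcp_rot: [-3.14, 0.001, 1.531]
wrist_force: [-0.8, 0.3, -0.7]
finger_gap: 0.088
grip_force: 0.0
```

Call:
{"method": "jog_arm", "body": {"increments": "1 0 0 0.02 0 0 0;1 0 0 0.004 0 0 0;1 0 0 0 0 0 0;1 0 0 0 0 0 0;1 0 0 0 0 0 0"}}

```text
clock: 11.3
eef_pos: [0.6409, 0.18, 0.0886]
tcp_rot: [3.138, -0.001, 1.531]
wrist_force: [0.4, -0.5, -0.0]
finger_gap: 0.0876
grip_force: 0.0
```

Call:
{"method": "jog_arm", "body": {"increments": "1 0 0 0.002 0 0 0;1 0 0 0 0 0 0;-1 0 0 0 0 0 0;-1 0 0 0 0 0 0;-1 0 0 0 0 0 0"}}

```text
clock: 11.8
eef_pos: [0.6399, 0.1801, 0.0841]
tcp_rot: [-3.142, 0.0, 1.532]
wrist_force: [-0.4, -0.1, -0.9]
finger_gap: 0.067
grip_force: 0.0
```

Call:
{"method": "jog_arm", "body": {"increments": "-1 0 0 0 0 0 0;-1 0 0 0 0 0 0;-1 0 0 0 0 0 0;-1 0 0 0 0 0 0;-1 0 0 0 0 0 0"}}

```text
clock: 12.3
eef_pos: [0.64, 0.18, 0.0841]
tcp_rot: [3.141, -0.0, 1.532]
wrist_force: [0.9, 0.0, 0.2]
finger_gap: 0.0501
grip_force: 30.0
```

Call:
{"method": "jog_arm", "body": {"increments": "-1 0 0 -0.02 0 0 0;-1 0 0 -0.04 0 0 0;-1 0 0 -0.04 0 0 0;-1 0 0 -0.04 0 0 0;-1 0 0 0 0 0 0.077"}}

```text
clock: 12.8
eef_pos: [0.6413, 0.1805, 0.2318]
tcp_rot: [3.132, -0.004, 1.454]
wrist_force: [-0.1, 0.3, -3.1]
finger_gap: 0.0498
grip_force: 30.0
```

Call:
{"method": "jog_arm", "body": {"increments": "-1 -0.0477 0.0033 0 0 0 0;-1 -0.0477 0.0033 0 0 0 0;-1 -0.0477 0.0033 0 0 0 0;-1 -0.0477 0.0033 0 0 0 0;-1 -0.0477 0.0033 0 0 0 0"}}

```text
clock: 13.3
eef_pos: [0.6278, -0.0604, 0.2229]
tcp_rot: [-3.139, -0.0, 1.455]
wrist_force: [0.2, -0.9, -3.4]
finger_gap: 0.0497
grip_force: 30.0
```

Call:
{"method": "jog_arm", "body": {"increments": "-1 -0.0477 0.0033 0 0 0 0;-1 -0.0477 0.0033 0 0 0 0;-1 -0.0477 0.0033 0 0 0 0;-1 -0.0477 0.0033 0 0 0 0;-1 0 0 0 0 0 0"}}

```text
clock: 13.8
eef_pos: [0.6177, -0.2561, 0.2216]
tcp_rot: [-3.138, 0.002, 1.447]
wrist_force: [-0.5, 1.2, -4.0]
finger_gap: 0.0497
grip_force: 30.0
```

Call:
{"method": "jog_arm", "body": {"increments": "-1 0 0 0 0 0 0;-1 0 0 0 0 0 0;-1 0 0 0 0 0 0;-1 0 0 0 0 0 0;-1 0 0 0 0 0 0"}}

```text
clock: 14.3
eef_pos: [0.62, -0.2488, 0.2244]
tcp_rot: [3.141, 0.0, 1.456]
wrist_force: [0.0, -0.3, -3.4]
finger_gap: 0.0497
grip_force: 30.0
```

```bash
python3 - <<'E'
from bench import env
from h import *
st,f=look(env,'w5');go(st,.657,-.186,.2,83.4)
E
```

```text
now [ 0.62   -0.2488  0.2244] [179.98   0.    83.44] t 14.3 | turn [0.0003 0.0001 0.0007] then shift [0.0666 0.0296 0.0244]
```

View pics/w5.png

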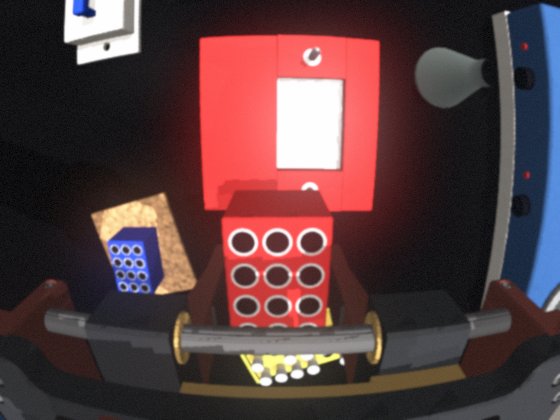

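The empty well's rim spans about (277..343, 79..170), top pin base (311,57), lower pin base (310,188); red block is in the gripper.

```bash
python3 - <<'E'
from bench import env
from h import *
f=dict(np.load('pics/w5.npz'));st=env.state()
h=cv2.cvtColor(f['color'],cv2.COLOR_RGB2HSV)
m=cv2.inRange(h,(0,0,120),(180,110,255))[72:178,265:355]
c,_=cv2.findContours(m,0,cv2.CHAIN_APPROX_NONE);c=max(c,key=cv2.contourArea)[:,0]+[265,72]
print(c.min(0),c.max(0),rect(plane(f,c,.08,st)))
p=plane(f,[(311,57),(310,188)],.08,st);print(p,p.mean(0))
E
```

```text
[276  77] [343 169] (array([ 656.1, -184.4]), array([63.5, 87.7]), np.float32(83.3))
[[ 0.66397662 -0.12157904]
 [ 0.65022005 -0.24669319]] [ 0.65709834 -0.18413612]
```

Call:
{"method": "jog_arm", "body": {"increments": "-1 0.0345 0.0144 0 0 0 0;-1 0.0345 0.0144 0 0 0 0;-1 0 0 0.04 0 0 0;-1 0 0 0.04 0 0 0;-1 0 0 0 0 0 0"}}

```text
clock: 14.85
eef_pos: [0.6531, -0.1828, 0.1354]
tcp_rot: [-3.128, -0.003, 1.456]
wrist_force: [-1.8, -0.3, -5.6]
finger_gap: 0.0499
grip_force: 30.0
```

Call:
{"method": "jog_arm", "body": {"increments": "-1 0 0 0.02 0 0 0;-1 0 0 0 0 0 0;-1 0 0 0 0 0 0;-1 0 0 0 0 0 0;-1 0 0 0 0 0 0"}}

```text
clock: 15.35
eef_pos: [0.6569, -0.1849, 0.1263]
tcp_rot: [3.139, 0.001, 1.455]
wrist_force: [-0.8, 0.3, -3.5]
finger_gap: 0.0495
grip_force: 30.0
```

Call:
{"method": "jog_arm", "body": {"increments": "-1 0.001 0 0.015 0 0 0;-1 0 0 0.015 0 0 0;-1 0 0 0.007 0 0 0;-1 0 0 0 0 0 0;-1 0 0 0 0 0 0"}}

```text
clock: 15.85
eef_pos: [0.6561, -0.1835, 0.0863]
tcp_rot: [-3.14, -0.0, 1.455]
wrist_force: [-0.0, 1.1, -4.2]
finger_gap: 0.0499
grip_force: 30.0
```

Call:
{"method": "jog_arm", "body": {"increments": "-1 0 0 0.002 0 0 0;-1 0 0 0 0 0 0;-1 0 0 0.001 0 0 0;-1 0 0 0 0 0 0;-1 0 0 0 0 0 0"}}

```text
clock: 16.35
eef_pos: [0.6564, -0.1837, 0.0842]
tcp_rot: [3.142, 0.0, 1.455]
wrist_force: [-0.9, 1.1, -3.8]
finger_gap: 0.0502
grip_force: 30.0
```

Call:
{"method": "jog_arm", "body": {"increments": "-1 0 0 0.001 0 0 0;-1 0 0 0 0 0 0;1 0 0 0 0 0 0;1 0 0 0 0 0 0;1 0 0 0 0 0 0"}}

```text
clock: 16.85
eef_pos: [0.6567, -0.1837, 0.0837]
tcp_rot: [3.141, 0.0, 1.455]
wrist_force: [0.3, 0.3, 0.3]
finger_gap: 0.0707
grip_force: 0.0
```

Call:
{"method": "jog_arm", "body": {"increments": "1 0 0 -0.02 0 0 0;1 0 0 -0.04 0 0 0;1 0 0 -0.04 0 0 0;1 0 0 -0.04 0 0 0;1 0 0 0 0 0 0"}}

```text
clock: 17.35
eef_pos: [0.6583, -0.1842, 0.2321]
tcp_rot: [3.129, 0.003, 1.455]
wrist_force: [0.2, -0.1, 1.0]
finger_gap: 0.0875
grip_force: 0.0
```

```bash
python3 - <<'E'
from bench import env
from h import *
st=env.state();go(st,.427,-.328,.12,83.2)
for n,z in [('top',.112),('scene',.112)]:
    f=env.grab_frame(n);cv2.imwrite(f'pics/{n}1.png',f['color'][:,:,::-1])
    for c in (RED,BLUE):
        for b in blobs(f,*c,amin=200,close=1): print(n,b.mean(0).round(),rect(plane(f,b,.112)),rect(plane(f,b,.058)))
E
```

```text
now [ 0.6583 -0.1842  0.2321] [1.7927e+02 1.5000e-01 8.3360e+01] t 17.35 | turn [0.0127 0.0026 0.0028] then shift [-0.1702 -0.2126  0.1121]
top [170. 273.] (array([279.4, 261.6]), array([ 83.9, 112.1]), np.float32(29.9)) (array([278.9, 273.6]), array([ 87.7, 117.1]), np.float32(29.9))
top [298. 151.] (array([ 639.7, -105.3]), array([ 27.5, 168.1]), np.float32(172.5)) (array([ 655.3, -109.8]), array([ 28.8, 175.6]), np.float32(172.5))
top [204. 160.] (array([610.5, 176.8]), array([170.9, 172.4]), np.float32(87.7)) (array([624.7, 185. ]), array([178.5, 180.1]), np.float32(87.7))
top [409.  39.] (array([1010.9, -429.4]), array([164.7, 232.8]), np.float32(89.5)) (array([1043.1, -448.4]), array([172.1, 243.2]), np.float32(89.5))
top [314.  33.] (array([1010.6, -173. ]), array([164.5, 241.7]), np.float32(90.6)) (array([1042.8, -180.4]), array([171.8, 252.5]), np.float32(90.6))
scene [221. 272.] (array([ 655., -182.]), array([171. , 173.3]), np.float32(173.4)) (array([ 630.7, -183.4]), array([179.3, 181.6]), np.float32(173.4))
scene [349. 139.] (array([329.5, 247.4]), array([115.4, 136.9]), np.float32(30.0)) (array([289.4, 266.8]), array([121. , 143.6]), np.float32(30.0))
scene [286. 239.] (array([606.1,  -8. ]), array([38.6, 68.5]), np.float32(175.3)) (array([579.4,  -1. ]), array([40.4, 71.8]), np.float32(175.3))
scene [221. 404.] (array([ 940.5, -249.9]), array([ 96.6, 432.9]), np.float32(76.6)) (array([ 930. , -254.5]), array([101.3, 453.9]), np.float32(76.6))
scene [355. 236.] (array([634.8, 170.9]), array([172. , 174.7]), np.float32(178.0)) (array([609.5, 186.6]), array([180.3, 183.1]), np.float32(178.0))
scene [531.  87.] (array([211.8, 886.5]), array([146.9, 619.1]), np.float32(179.8)) (array([166. , 936.8]), array([154. , 649.1]), np.float32(179.8))
scene [159. 217.] (array([ 470.9, -318.4]), array([73.6, 76.8]), np.float32(83.3)) (array([ 437.6, -326.4]), array([77.1, 80.5]), np.float32(83.3))
```

Call:
{"method": "jog_arm", "body": {"increments": "1 -0.0242 -0.0303 0 0 0 0;1 -0.0242 -0.0303 0 0 0 0;1 -0.0242 -0.0303 0 0 0 0;1 -0.0242 -0.0303 0 0 0 0;1 -0.0242 -0.0303 0 0 0 0"}}

```text
clock: 17.95
eef_pos: [0.49, -0.2865, 0.2205]
tcp_rot: [-3.138, -0.002, 1.455]
wrist_force: [0.1, -1.0, 0.1]
finger_gap: 0.0879
grip_force: 0.0
```

Call:
{"method": "jog_arm", "body": {"increments": "1 -0.0242 -0.0303 0 0 0 0;1 -0.0242 -0.0303 0 0 0 0;1 0 0 0.04 0 0 0;1 0 0 0.04 0 0 0;1 0 0 0.04 0 0 0"}}

```text
clock: 18.45
eef_pos: [0.4249, -0.327, 0.0998]
tcp_rot: [-3.14, -0.001, 1.454]
wrist_force: [-0.1, -1.4, -0.1]
finger_gap: 0.0878
grip_force: 0.0
```

Call:
{"method": "jog_arm", "body": {"increments": "1 0 0 0 0 0 0;1 0 0 0 0 0 0;1 0 0 0 0 0 0;1 0 0 0 0 0 0;1 0 0 0 0 0 0"}}

```text
clock: 18.95
eef_pos: [0.4269, -0.3279, 0.1052]
tcp_rot: [3.139, 0.002, 1.455]
wrist_force: [-0.3, -0.6, 0.1]
finger_gap: 0.0877
grip_force: 0.0
```

```bash
python3 - <<'E'
from bench import env
from h import *
st,f=look(env,'w6');go(st,.427,-.327,.031,83.2)
E
```

```text
now [ 0.4269 -0.3279  0.1052] [1.7984e+02 1.1000e-01 8.3360e+01] t 18.95 | turn [0.0027 0.0019 0.0028] then shift [ 0.001  -0.0001  0.0742]
```

View pics/w6.png

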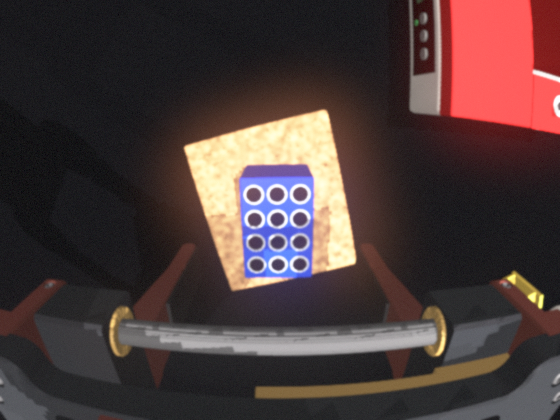

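Blue block (278,225) upright on the mat between the fingers. Descend 73 mm and grip.

Call:
{"method": "jog_arm", "body": {"increments": "1 0.001 0 0.04 0 0 0;1 0 0 0.025 0 0 0;1 0 0 0.007 0 0 0;1 0 0 0 0 0 0;1 0 0 0 0 0 0"}}

```text
clock: 19.5
eef_pos: [0.427, -0.327, 0.0329]
tcp_rot: [3.14, 0.001, 1.455]
wrist_force: [1.5, -0.3, -0.2]
finger_gap: 0.088
grip_force: 0.0
```

Call:
{"method": "jog_arm", "body": {"increments": "-1 0 0 0 0 0 0;-1 0 0 0 0 0 0;-1 0 0 0 0 0 0;-1 0 0 0 0 0 0;-1 0 0 0 0 0 0"}}

```text
clock: 20.0
eef_pos: [0.4264, -0.3264, 0.0313]
tcp_rot: [3.141, 0.0, 1.455]
wrist_force: [5.2, -1.0, -0.3]
finger_gap: 0.051
grip_force: 1.5
```

Call:
{"method": "jog_arm", "body": {"increments": "-1 0 0 0 0 0 0;-1 0 0 0 0 0 0;-1 0 0 0 0 0 0;-1 0 0 0 0 0 0;-1 0 0 0 0 0 0"}}

```text
clock: 20.5
eef_pos: [0.4264, -0.3264, 0.0313]
tcp_rot: [3.141, 0.0, 1.455]
wrist_force: [0.8, 0.1, 1.5]
finger_gap: 0.0498
grip_force: 29.9
```

Call:
{"method": "jog_arm", "body": {"increments": "-1 0 0 -0.03 0 0 0;-1 0 0 -0.04 0 0 0;-1 0 0 -0.04 0 0 0;-1 0 0 -0.04 0 0 0;-1 0 0 -0.04 0 0 -0.077"}}

```text
clock: 21.0
eef_pos: [0.4254, -0.3258, 0.2209]
tcp_rot: [-3.139, -0.002, 1.533]
wrist_force: [0.6, -0.1, -5.3]
finger_gap: 0.0498
grip_force: 29.9
```

Call:
{"method": "jog_arm", "body": {"increments": "-1 0.043 0.016 0 0 0 0;-1 0.043 0.016 0 0 0 0;-1 0.043 0.016 0 0 0 0;-1 0.043 0.016 0 0 0 0;-1 0.043 0.016 0 0 0 0"}}

```text
clock: 21.5
eef_pos: [0.5142, -0.1128, 0.2195]
tcp_rot: [-3.138, -0.001, 1.531]
wrist_force: [0.9, -0.7, -3.7]
finger_gap: 0.0498
grip_force: 30.0
```

Call:
{"method": "jog_arm", "body": {"increments": "-1 0.043 0.016 0 0 0 0;-1 0.043 0.016 0 0 0 0;-1 0.043 0.016 0 0 0 0;-1 0.043 0.016 0 0 0 0;-1 0.043 0.016 0 0 0 0"}}

```text
clock: 22.0
eef_pos: [0.6026, 0.0988, 0.2191]
tcp_rot: [-3.138, 0.001, 1.532]
wrist_force: [1.3, 0.4, -3.7]
finger_gap: 0.05
grip_force: 30.0
```

Call:
{"method": "jog_arm", "body": {"increments": "-1 0.043 0.016 0 0 0 0;-1 0.042 0.016 0 0 0 0;-1 0 0 0 0 0 0;-1 0 0 0 0 0 0;-1 0 0 0 0 0 0"}}

```text
clock: 22.5
eef_pos: [0.6378, 0.1798, 0.2201]
tcp_rot: [-3.14, 0.001, 1.531]
wrist_force: [0.2, 0.3, -4.5]
finger_gap: 0.0497
grip_force: 30.0
```

```bash
python3 - <<'E'
from bench import env
from h import *
go(env.state(),.638,.181,.086,87.8)
E
```

```text
now [0.6378 0.1798 0.2201] [-1.7989e+02  6.0000e-02  8.7720e+01] t 22.5 | turn [-0.0019  0.0011 -0.0014] then shift [0.0012 0.0002 0.1341]
```

Call:
{"method": "jog_arm", "body": {"increments": "-1 0.001 0 0.04 0 0 0;-1 0 0 0.04 0 0 0;-1 0 0 0.02 0 0 0;-1 0 0 0 0 0 0;-1 0 0 0 0 0 0"}}

```text
clock: 23.0
eef_pos: [0.6382, 0.1806, 0.1222]
tcp_rot: [3.141, 0.0, 1.53]
wrist_force: [-0.4, -0.1, -4.3]
finger_gap: 0.05
grip_force: 30.0
```

Call:
{"method": "jog_arm", "body": {"increments": "-1 0 0 0.015 0 0 0;-1 0 0 0.013 0 0 0;-1 0 0 0 0 0 0;-1 0 0 0 0 0 0;-1 0 0 0 0 0 0"}}

```text
clock: 23.5
eef_pos: [0.6384, 0.1819, 0.0936]
tcp_rot: [3.141, -0.0, 1.532]
wrist_force: [-0.2, 0.4, -4.0]
finger_gap: 0.0499
grip_force: 30.0
```

Call:
{"method": "jog_arm", "body": {"increments": "-1 0 0 0.004 0 0 0;-1 0 0 0 0 0 0;-1 0 0 0.001 0 0 0;-1 0 0 0 0 0 0;-1 0 0 0 0 0 0"}}

```text
clock: 24.0
eef_pos: [0.6382, 0.1818, 0.0882]
tcp_rot: [3.142, -0.0, 1.532]
wrist_force: [0.4, 0.2, -4.9]
finger_gap: 0.0497
grip_force: 30.0
```

Call:
{"method": "jog_arm", "body": {"increments": "-1 0 0 0.002 0 0 0;-1 0 0 0 0 0 0;-1 0 0 0.001 0 0 0;-1 0 0 0 0 0 0;-1 0 0 0 0 0 0"}}

```text
clock: 24.5
eef_pos: [0.6383, 0.1818, 0.0854]
tcp_rot: [3.141, -0.0, 1.532]
wrist_force: [-0.4, -0.1, -2.8]
finger_gap: 0.0499
grip_force: 30.0
```

Call:
{"method": "jog_arm", "body": {"increments": "-1 0 0 0.001 0 0 0;-1 0 0 0 0 0 0;1 0 0 0 0 0 0;1 0 0 0 0 0 0;1 0 0 0 0 0 0"}}

```text
clock: 25.0
eef_pos: [0.6385, 0.1818, 0.0842]
tcp_rot: [3.141, -0.0, 1.532]
wrist_force: [0.1, 0.3, -0.3]
finger_gap: 0.0704
grip_force: 0.0
```

Call:
{"method": "jog_arm", "body": {"increments": "1 0 0 -0.02 0 0 0;1 0 0 -0.04 0 0 0;1 0 0 -0.04 0 0 0;1 0 0 -0.036 0 0 0;1 -0.03 -0.01 0 0 0 0"}}

```text
clock: 25.5
eef_pos: [0.6293, 0.1549, 0.2271]
tcp_rot: [3.131, -0.004, 1.535]
wrist_force: [0.3, -1.3, 0.4]
finger_gap: 0.0877
grip_force: 0.0
```

Call:
{"method": "jog_arm", "body": {"increments": "1 -0.03 -0.01 0 0 0 0;1 0 0 0 0 0 0;1 0 0 0 0 0 0;1 0 0 0 0 0 0;1 0 0 0 0 0 0"}}

```text
clock: 26.0
eef_pos: [0.616, 0.1235, 0.2197]
tcp_rot: [-3.141, -0.0, 1.533]
wrist_force: [0.4, -1.1, 0.4]
finger_gap: 0.0877
grip_force: 0.0
```

```bash
python3 - <<'E'
from bench import env
from h import *
st,f=look(env,'w7');go(st,.436,.012,.12,84.5)
h=cv2.cvtColor(f['color'],cv2.COLOR_RGB2HSV)
m=cv2.inRange(h,(0,0,120),(180,90,255))
q=[]
for (u,v) in [(298,63),(297,198)]:
    ys,xs=np.nonzero(m[v-14:v+15,u-14:u+15]);q.append((xs.mean()+u-14,ys.mean()+v-14));print(q[-1],len(xs))
p=plane(f,q,.08,st);print(p,p.mean(0))
E
```

```text
now [0.616  0.1235 0.2197] [-1.7997e+02 -1.0000e-02  8.7820e+01] t 26.0 | turn [-0.0006 -0.0002  0.058 ] then shift [-0.1282 -0.1685  0.0997]
(np.float64(299.87), np.float64(67.51)) 200
(np.float64(298.0064516129032), np.float64(200.7032258064516)) 155
[[0.63899501 0.24360237]
 [0.63366473 0.11727565]] [0.63632987 0.18043901]
```

View pics/w7.png

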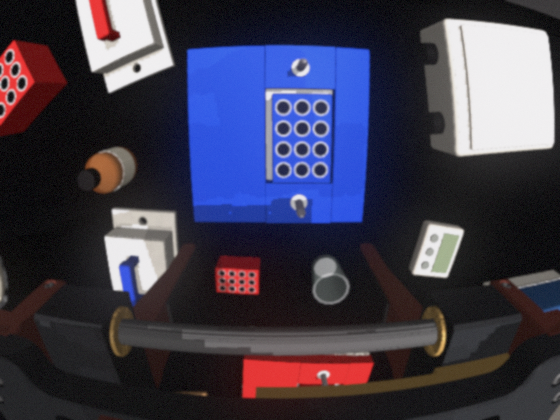

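Blue block sits in the well of the blue heater (302,138). Next the blue cover.

Call:
{"method": "jog_arm", "body": {"increments": "1 0 0 0 0 0 0.058;1 -0.032 -0.028 0 0 0 0;1 -0.032 -0.028 0 0 0 0;1 -0.032 -0.028 0 0 0 0;1 -0.032 -0.028 0 0 0 0"}}

```text
clock: 26.55
eef_pos: [0.491, 0.0057, 0.2198]
tcp_rot: [-3.141, 0.0, 1.475]
wrist_force: [-0.2, -1.5, 0.6]
finger_gap: 0.0877
grip_force: 0.0
```

Call:
{"method": "jog_arm", "body": {"increments": "1 -0.032 -0.028 0.01 0 0 0;1 -0.032 -0.028 0.01 0 0 0;1 0 0 0 0 0 0;1 0 0 0 0 0 0;1 0 0 0 0 0 0"}}

```text
clock: 27.05
eef_pos: [0.4309, -0.0516, 0.2007]
tcp_rot: [3.141, -0.0, 1.475]
wrist_force: [0.3, 0.7, 0.4]
finger_gap: 0.0878
grip_force: 0.0
```

```bash
python3 - <<'E'
from bench import env
from h import *
st,f=look(env,'w8')
h=cv2.cvtColor(f['color'],cv2.COLOR_RGB2HSV)
for b in blobs(f,*BLUE,80,3)[:4]:print(b.mean(0).round(),b.min(0),b.max(0),rect(plane(f,b,.078,st)))
go(st,.436,.012,.12,84.5)
E
```

```text
[448.  19.] [368   0] [521  48] (array([616.6, 109.3]), array([ 54.5, 183.6]), np.float32(6.9))
[272. 129.] [265  92] [279 166] (array([430.6,  13. ]), array([12.4, 65.4]), np.float32(84.4))
now [ 0.4309 -0.0516  0.2007] [ 1.7994e+02 -2.0000e-02  8.4500e+01] t 27.05 | turn [ 0.0011 -0.0003 -0.0001] then shift [ 0.0638 -0.001   0.0807]
```

View pics/w8.png

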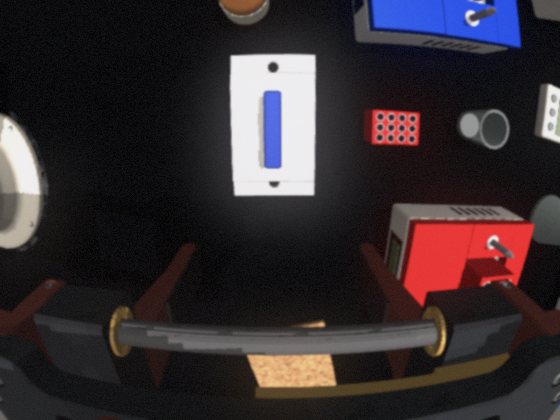

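Blue handle at (272,129), flange holes near (272,67) and (274,184).

```bash
python3 - <<'E'
from bench import env
from h import *
f=dict(np.load('pics/w8.npz'));st=env.state()
h=cv2.cvtColor(f['color'],cv2.COLOR_RGB2HSV)
q=[]
for u,v in [(272,67),(274,184)]:
    w=h[v-8:v+9,u-8:u+9,2];ys,xs=np.nonzero(w<90);q.append((xs.mean()+u-8,ys.mean()+v-8));print(q[-1],len(xs))
p=plane(f,q,.008,st);print(p,p.mean(0),np.linalg.norm(p[0]-p[1]),np.degrees(np.arctan2(*(p[0]-p[1])[::-1])))
m=cv2.inRange(h,(0,0,110),(180,80,255));c,_=cv2.findContours(m[45:205,222:325],0,1);c=max(c,key=cv2.contourArea)[:,0]+[222,45]
print(rect(plane(f,c,.008,st)))
b=[k for k in blobs(f,(100,90,40),(135,255,255),80,3)];
for k in b[:5]:print(k.mean(0),rect(plane(f,k,.078,st)))
E
```

```text
(np.float64(272.5740740740741), np.float64(66.88888888888889)) 54
(np.float64(273.72727272727275), np.float64(183.27272727272728)) 22
[[ 0.43633832  0.07635464]
 [ 0.42496569 -0.05189089]] [0.430652   0.01223188] 0.12874880215454562 84.93235029808463
(array([430.2,  12.9]), array([ 93.3, 157.7]), np.float32(84.8))
[447.47769029  19.11811024] (array([616.4, 109. ]), array([ 55.5, 183.7]), np.float32(6.8))
[272.07954545 128.99431818] (array([430.6,  13.1]), array([14.1, 67.2]), np.float32(84.5))
```

Call:
{"method": "jog_arm", "body": {"increments": "1 0.032 -0.003 0 0 0 -0.004;1 0.032 -0.003 0 0 0 0;1 0 0 0.04 0 0 0;1 0 0 0.04 0 0 0;1 0 0 0.03 0 0 0"}}

```text
clock: 27.6
eef_pos: [0.4302, 0.0135, 0.088]
tcp_rot: [-3.14, -0.0, 1.481]
wrist_force: [-0.0, 0.0, -0.2]
finger_gap: 0.0876
grip_force: 0.0
```

Call:
{"method": "jog_arm", "body": {"increments": "1 0 0 0.025 0 0 0;1 0 0 0.01 0 0 0;1 0 0 0 0 0 0;1 0 0 0 0 0 0;1 0 0 0 0 0 0"}}

```text
clock: 28.1
eef_pos: [0.4314, 0.0122, 0.057]
tcp_rot: [3.139, -0.0, 1.478]
wrist_force: [-0.1, -0.3, 0.4]
finger_gap: 0.088
grip_force: 0.0
```

```bash
python3 - <<'E'
from bench import env
from h import *
go(env.state(),.4305,.0128,.0515,84.7)
E
```

```text
now [0.4314 0.0122 0.057 ] [ 1.7983e+02 -1.0000e-02  8.4690e+01] t 28.1 | turn [ 0.0029 -0.0002 -0.0002] then shift [ 0.0006 -0.0009  0.0055]
```

Call:
{"method": "jog_arm", "body": {"increments": "1 0.001 0 0.004 0 0 0;-1 0 0 0 0 0 0;-1 0 0 0 0 0 0;-1 0 0 0 0 0 0;-1 0 0 0 0 0 0", "force": 40}}

```text
clock: 28.6
eef_pos: [0.4303, 0.013, 0.0513]
tcp_rot: [3.141, -0.0, 1.478]
wrist_force: [-0.2, -0.4, 0.0]
finger_gap: 0.0592
grip_force: 0.0
```

Call:
{"method": "jog_arm", "body": {"increments": "-1 0 0 0 0 0 0;-1 0 0 0 0 0 0;-1 0 0 0 0 0 0;-1 0 0 0 0 0 0;-1 0 0 0 0 0 0"}}

```text
clock: 29.1
eef_pos: [0.4303, 0.013, 0.0512]
tcp_rot: [3.141, -0.0, 1.478]
wrist_force: [0.7, -0.2, -0.2]
finger_gap: 0.0194
grip_force: 0.4
```

Call:
{"method": "jog_arm", "body": {"increments": "-1 0 0 0 0 0 0;-1 0 0 0 0 0 0;-1 0 0 0 0 0 0;-1 0 0 0 0 0 0;-1 0 0 0 0 0 0"}}

```text
clock: 29.6
eef_pos: [0.4304, 0.013, 0.0512]
tcp_rot: [3.141, 0.0, 1.478]
wrist_force: [1.7, 0.2, 0.2]
finger_gap: 0.0159
grip_force: 40.0
```

Call:
{"method": "jog_arm", "body": {"increments": "-1 0 0 -0.02 0 0 0;-1 0 0 -0.04 0 0 0;-1 0 0 -0.05 0 0 0;-1 0 0 -0.05 0 0 0;-1 0 0 0 0 0 -0.054"}}

```text
clock: 30.1
eef_pos: [0.4322, 0.013, 0.2188]
tcp_rot: [3.131, 0.0, 1.532]
wrist_force: [0.3, -0.7, -2.9]
finger_gap: 0.0155
grip_force: 40.0
```

Call:
{"method": "jog_arm", "body": {"increments": "-1 0.029 0.033 0 0 0 0;-1 0.029 0.033 0 0 0 0;-1 0.029 0.033 0 0 0 0;-1 0.029 0.033 0 0 0 0;-1 0.029 0.033 0 0 0 0"}}

```text
clock: 30.6
eef_pos: [0.6015, 0.1528, 0.2099]
tcp_rot: [-3.139, 0.001, 1.532]
wrist_force: [0.5, -0.1, -1.8]
finger_gap: 0.0153
grip_force: 40.0
```

Call:
{"method": "jog_arm", "body": {"increments": "-1 0.029 0.034 0 0 0 0;-1 0 0 0 0 0 0;-1 0 0 0 0 0 0;-1 0 0 0 0 0 0;-1 0 0 0 0 0 0"}}

```text
clock: 31.1
eef_pos: [0.6353, 0.1783, 0.2128]
tcp_rot: [3.14, -0.0, 1.531]
wrist_force: [-0.2, -0.3, -3.2]
finger_gap: 0.016
grip_force: 40.0
```

```bash
python3 - <<'E'
from bench import env
from h import *
st,f=look(env,'w9');go(st,.637,.180,.1312,87.8)
E
```

```text
now [0.6353 0.1783 0.2128] [ 1.7989e+02 -2.0000e-02  8.7720e+01] t 31.1 | turn [ 0.0019 -0.0004 -0.0015] then shift [0.0017 0.0016 0.0816]
```

View pics/w9.png

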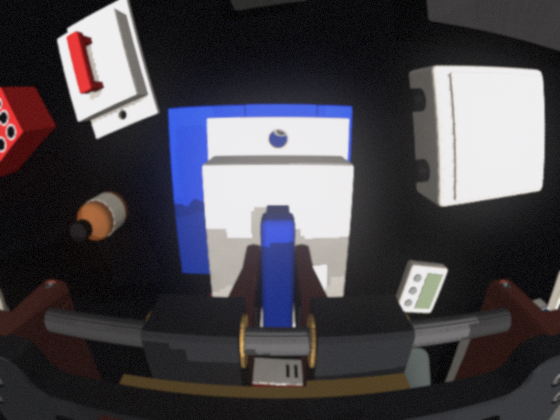

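Cover is above the blue heater, its hole at (278,139) with blue deck visible through it. Correct, lower to just above the pins and compare hole with pin numerically.

Call:
{"method": "jog_arm", "body": {"increments": "-1 0.002 0.0015 0.015 0 0 0;-1 0 0 0.015 0 0 0;-1 0 0 0 0 0 0;-1 0 0 0 0 0 0;-1 0 0 0 0 0 0"}}

```text
clock: 31.65
eef_pos: [0.6375, 0.1811, 0.1813]
tcp_rot: [3.141, -0.0, 1.532]
wrist_force: [-0.1, 0.3, -2.2]
finger_gap: 0.016
grip_force: 40.0
```

```bash
python3 - <<'E'
from bench import env
from h import *
st,f=look(env,'w10');go(st,.637,.180,.1312,87.8)
z=st['eef_pos'][2]-.0512+.008
h=cv2.cvtColor(f['color'],cv2.COLOR_RGB2HSV)
m=cv2.inRange(h,(0,0,110),(180,110,255))
roi=m[100:190,200:360]
inv=cv2.bitwise_not(roi)
n,l,s,c=cv2.connectedComponentsWithStats(inv)
for i in range(1,n):
    if 20<s[i,4]<800: print(c[i]+[200,100],s[i]); 
# all-white outline blob and filled holes
cs,hh=cv2.findContours(m,cv2.RETR_CCOMP,cv2.CHAIN_APPROX_NONE)
for k,q in zip(cs,hh[0]):
    if q[3]>=0 and 40<cv2.contourArea(k)<800:
        r=cv2.minEnclosingCircle(k);print('hole',r,plane(f,[r[0]],z,st))
a=f['color'][100:190,220:340,::-1];cv2.imwrite('pics/c10.png',cv2.resize(a,None,fx=6,fy=6,interpolation=cv2.INTER_CUBIC))
E
```

```text
now [0.6375 0.1811 0.1813] [179.99  -0.    87.77] t 31.65 | turn [ 0.0002 -0.     -0.0006] then shift [-0.0011 -0.0004  0.0501]
hole ((275.0, 215.0), 13.341764450073242) [[0.63445241 0.19430105]]
hole ((109.5, 117.5), 4.743516445159912) [[0.52436713 0.26844092]]
```

View pics/c10.png

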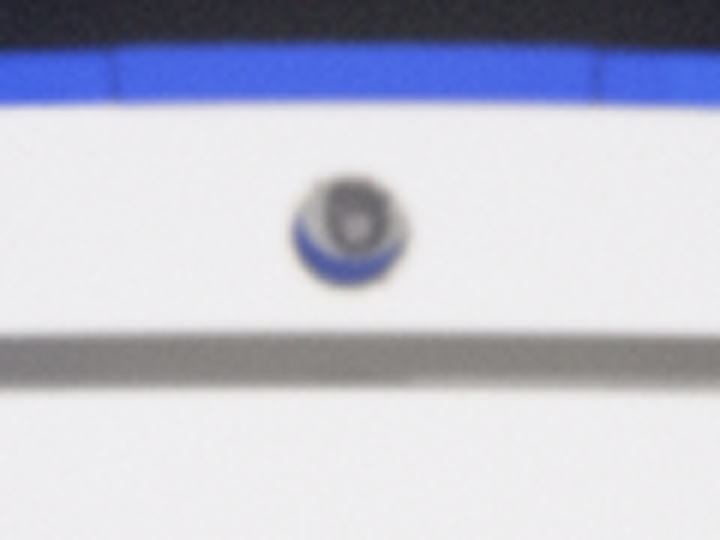

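Hole centre at crop (350,230) → (278.3,138.3); the pin tip at (356,226) → (279.3,137.7): nearly concentric.

```bash
python3 - <<'E'
from bench import env
from h import *
f=dict(np.load('pics/w10.npz'));st=env.state()
R_=R.from_euler('xyz',[np.pi,0,np.radians(87.8)])
hole=plane(f,[(278.3,138.3)],.1382,st);hb=plane(f,[(278.3,138.3)],.134,st)
pin=plane(f,[(279.3,137.7)],.122,st)
print(hole,hb,pin,'pin-hole in tool',R_.inv().apply(np.r_[pin[0]-hole[0],0]),R_.inv().apply(np.r_[pin[0]-hb[0],0]))
E
```

```text
[[0.63887539 0.24517607]] [[0.63887351 0.24477045]] [[0.6395638  0.24399751]] pin-hole in tool [-1.15127041e-03  7.33143368e-04  8.97841679e-20] [-7.45871301e-04  7.19447645e-04  8.81069256e-20]
```

Call:
{"method": "jog_arm", "body": {"increments": "-1 -0.001 0.0007 0.005 0 0 0;-1 0 0 0.006 0 0 0;-1 0 0 0.006 0 0 0;-1 0 0 0 0 0 0;-1 0 0 0 0 0 0"}}

```text
clock: 32.2
eef_pos: [0.6379, 0.18, 0.1636]
tcp_rot: [-3.141, 0.0, 1.532]
wrist_force: [0.2, -0.5, -2.0]
finger_gap: 0.0159
grip_force: 40.0
```

Call:
{"method": "jog_arm", "body": {"increments": "-1 0 0 0.006 0 0 0;-1 0 0 0.006 0 0 0;-1 0 0 0.006 0 0 0;-1 0 0 0 0 0 0;-1 0 0 0 0 0 0"}}

```text
clock: 32.7
eef_pos: [0.638, 0.18, 0.1457]
tcp_rot: [-3.141, 0.0, 1.532]
wrist_force: [0.2, -0.4, -1.4]
finger_gap: 0.016
grip_force: 40.0
```

No contact forces, and the pins are in the holes. Continue to the deck.

Call:
{"method": "jog_arm", "body": {"increments": "-1 0 0 0.006 0 0 0;-1 0 0 0.005 0 0 0;-1 0 0 0 0 0 0;-1 0 0 0.002 0 0 0;-1 0 0 0 0 0 0"}}

```text
clock: 33.2
eef_pos: [0.6381, 0.18, 0.1329]
tcp_rot: [-3.141, 0.0, 1.532]
wrist_force: [-0.8, 0.6, -2.3]
finger_gap: 0.0158
grip_force: 40.0
```

Call:
{"method": "jog_arm", "body": {"increments": "-1 0 0 0.001 0 0 0;-1 0 0 0 0 0 0;-1 0 0 0 0 0 0;-1 0 0 0 0 0 0;-1 0 0 0 0 0 0"}}

```text
clock: 33.7
eef_pos: [0.6382, 0.1801, 0.1322]
tcp_rot: [3.141, -0.0, 1.532]
wrist_force: [1.2, -0.2, -2.0]
finger_gap: 0.0158
grip_force: 40.0
```

Call:
{"method": "jog_arm", "body": {"increments": "-1 0 0 0.001 0 0 0;-1 0 0 0 0 0 0;-1 0 0 0.001 0 0 0;-1 0 0 0 0 0 0;-1 0 0 0 0 0 0"}}

```text
clock: 34.2
eef_pos: [0.6383, 0.1801, 0.1313]
tcp_rot: [3.14, -0.0, 1.532]
wrist_force: [-1.9, -0.7, 5.5]
finger_gap: 0.0157
grip_force: 40.0
```

Call:
{"method": "jog_arm", "body": {"increments": "1 0 0 0 0 0 0;1 0 0 0 0 0 0;1 0 0 0 0 0 0;1 0 0 0 0 0 0;1 0 0 -0.02 0 0 0"}}

```text
clock: 34.7
eef_pos: [0.6367, 0.1797, 0.1462]
tcp_rot: [-3.135, 0.002, 1.532]
wrist_force: [0.5, 0.8, -0.0]
finger_gap: 0.052
grip_force: 0.0
```

Call:
{"method": "jog_arm", "body": {"increments": "1 0 0 -0.03 0 0 0;1 0 0 -0.02 0 0 0;1 0 0 0 0 0 -0.137;1 0 0 0 0 0 -0.137;1 0.025 -0.0315 0 0 0 0"}}

```text
clock: 35.2
eef_pos: [0.6034, 0.1952, 0.1973]
tcp_rot: [-3.139, 0.001, 1.806]
wrist_force: [-1.6, 0.6, -0.3]
finger_gap: 0.0876
grip_force: 0.0
```

Call:
{"method": "jog_arm", "body": {"increments": "1 0.025 -0.0315 0 0 0 0;1 0.025 -0.0315 0 0 0 0;1 0.025 -0.0315 0 0 0 0;1 0.025 -0.0315 0 0 0 0;1 0 0 0 0 0 0"}}

```text
clock: 35.7
eef_pos: [0.4528, 0.2669, 0.2009]
tcp_rot: [3.141, -0.001, 1.81]
wrist_force: [0.5, -0.1, 0.5]
finger_gap: 0.0878
grip_force: 0.0
```

Call:
{"method": "jog_arm", "body": {"increments": "1 0 0 0 0 0 0;1 0 0 0 0 0 0;1 0 0 0 0 0 0;1 0 0 0 0 0 0;1 0 0 0 0 0 0"}}

```text
clock: 36.2
eef_pos: [0.4564, 0.2646, 0.1998]
tcp_rot: [-3.141, 0.0, 1.805]
wrist_force: [0.4, -0.0, -0.3]
finger_gap: 0.0877
grip_force: 0.0
```

```bash
python3 - <<'E'
from bench import env
from h import *
st,f=look(env,'w11')
for b in blobs(f,(0,90,40),(8,255,255),80,3)[:5]:print(b.mean(0).round(),b.min(0),b.max(0),rect(plane(f,b,.078,st)))
h=cv2.cvtColor(f['color'],cv2.COLOR_RGB2HSV)
m=cv2.inRange(h,(0,0,110),(180,80,255));c,_=cv2.findContours(m,0,1)
for k in c:
    if cv2.contourArea(k)>1500: k=k[:,0];print('white',k.mean(0),k.min(0),k.max(0),rect(plane(f,k,.008,st)))
cs,hh=cv2.findContours(cv2.inRange(h,(0,0,0),(180,255,90)),cv2.RETR_LIST,1)
for k in cs:
    a=cv2.contourArea(k)
    if 8<a<150: r=cv2.minEnclosingCircle(k);print('hole',r,plane(f,[r[0]],.008,st))
go(st,.441,.327,.12,103.5)
E
```

```text
[121. 150.] [55 95] [182 199] (array([291.4, 276.3]), array([ 84.3, 132.2]), np.float32(29.6))
[165. 285.] [134 244] [194 320] (array([364.1, 140.9]), array([ 36.7, 127.4]), np.float32(61.7))
[523. 313.] [491 280] [559 353] (array([834.9, 165.6]), array([ 92.5, 235.5]), np.float32(166.8))
[ 30. 314.] [  0 279] [ 64 349] (array([159.3,  10.2]), array([ 83.6, 227.3]), np.float32(41.4))
[274. 122.] [265  84] [282 161] (array([434.9, 332.1]), array([14.7, 67.7]), np.float32(103.5))
white [434.36015326 270.42911877] [398 239] [479 306] (array([702. , 187.2]), array([ 93.6, 135.7]), np.float32(177.8))
white [543.84897959 260.31428571] [520 216] [559 312] (array([911. , 226.2]), array([ 98.3, 254.3]), np.float32(130.2))
white [274.47404063 118.60722348] [231  48] [317 190] (array([434.5, 332.1]), array([ 93.2, 157.9]), np.float32(103.7))
white [478.20882353  73.60294118] [440   7] [516 137] (array([664.4, 462.4]), array([105.1, 147.3]), np.float32(96.5))
hole ((2.088235378265381, 295.0882263183594), 9.153254508972168) [[ 0.01753449 -0.039315  ]]
hole ((503.5, 282.5), 3.8079864978790283) [[0
[... 1051 characters left out ...]
761875152588) [[0.22701895 0.25093959]]
hole ((113.0, 146.0), 6.324655532836914) [[0.25314938 0.26567595]]
hole ((69.5, 142.5), 5.700977325439453) [[0.18704695 0.25919259]]
hole ((134.0, 137.38461303710938), 6.690637111663818) [[0.27984265 0.28071564]]
hole ((87.0, 133.875), 6.206195831298828) [[0.21338614 0.27419326]]
hole ((106.08333587646484, 125.0), 6.351498126983643) [[0.23978745 0.28910621]]
hole ((127.0, 115.5), 6.800835609436035) [[0.26643672 0.30449669]]
hole ((274.0555419921875, 61.22222137451172), 4.129576206207275) [[0.41987398 0.39413771]]
now [0.4564 0.2646 0.1998] [-1.7997e+02  1.0000e-02  1.0341e+02] t 36.2 | turn [-0.0005  0.0002 -0.0016] then shift [ 0.0643 -0.0004  0.0798]
```

Call:
{"method": "jog_arm", "body": {"increments": "1 0.0355 -0.0027 0 0 0 -0.003;1 0.035 -0.0027 0 0 0 0;1 0 0 0.04 0 0 0;1 0 0 0.04 0 0 0;1 0 0 0.03 0 0 0"}}

```text
clock: 36.75
eef_pos: [0.4334, 0.332, 0.0875]
tcp_rot: [-3.14, 0.001, 1.809]
wrist_force: [0.4, -0.3, -1.1]
finger_gap: 0.0879
grip_force: 0.0
```

Call:
{"method": "jog_arm", "body": {"increments": "1 0 0 0.025 0 0 0;1 0 0 0.012 0 0 0;1 0 0 0 0 0 0;1 0 0 0 0 0 0;1 0 0 0 0 0 0"}}

```text
clock: 37.25
eef_pos: [0.4351, 0.3329, 0.0552]
tcp_rot: [3.139, -0.001, 1.809]
wrist_force: [0.3, 0.1, 0.1]
finger_gap: 0.0881
grip_force: 0.0
```

```bash
python3 - <<'E'
from bench import env
from h import *
go(env.state(),.4345,.332,.0512,103.6)
E
```

```text
now [0.4351 0.3329 0.0552] [ 1.7983e+02 -6.0000e-02  1.0363e+02] t 37.25 | turn [ 0.003  -0.0011  0.0005] then shift [-0.0007 -0.0008  0.004 ]
```

Call:
{"method": "jog_arm", "body": {"increments": "1 -0.0005 0 0.002 0 0 0;-1 0 0 0 0 0 0;-1 0 0 0 0 0 0;-1 0 0 0 0 0 0;-1 0 0 0 0 0 0"}}

```text
clock: 37.75
eef_pos: [0.4342, 0.3318, 0.0512]
tcp_rot: [3.141, -0.0, 1.809]
wrist_force: [-0.2, -0.6, 0.3]
finger_gap: 0.0596
grip_force: 0.0
```

Call:
{"method": "jog_arm", "body": {"increments": "-1 0 0 0 0 0 0;-1 0 0 0 0 0 0;-1 0 0 0 0 0 0;-1 0 0 0 0 0 0;-1 0 0 0 0 0 0"}}

```text
clock: 38.25
eef_pos: [0.4343, 0.3318, 0.0512]
tcp_rot: [3.141, 0.0, 1.809]
wrist_force: [0.9, 0.2, -0.6]
finger_gap: 0.0197
grip_force: 0.5
```

Call:
{"method": "jog_arm", "body": {"increments": "-1 0 0 0 0 0 0;-1 0 0 0 0 0 0;-1 0 0 0 0 0 0;-1 0 0 0 0 0 0;-1 0 0 0 0 0 0"}}

```text
clock: 38.75
eef_pos: [0.4343, 0.3318, 0.0512]
tcp_rot: [3.141, -0.0, 1.809]
wrist_force: [1.5, -0.3, 0.4]
finger_gap: 0.0159
grip_force: 40.0
```

Call:
{"method": "jog_arm", "body": {"increments": "-1 0 0 -0.02 0 0 0;-1 0 0 -0.05 0 0 0;-1 0 0 -0.05 0 0 0;-1 0 0 -0.05 0 0 0;-1 0 0 0 0 0 0.118"}}

```text
clock: 39.25
eef_pos: [0.4358, 0.333, 0.2299]
tcp_rot: [3.131, -0.006, 1.69]
wrist_force: [0.5, 1.2, -1.4]
finger_gap: 0.0157
grip_force: 40.0
```

Call:
{"method": "jog_arm", "body": {"increments": "-1 0 0 0 0 0 0.118;-1 0 0 0 0 0 0.118;-1 -0.0406 0.0234 0 0 0 0;-1 -0.0406 0.0234 0 0 0 0;-1 -0.0406 0.0234 0 0 0 0"}}

```text
clock: 39.75
eef_pos: [0.4895, 0.2015, 0.2202]
tcp_rot: [-3.14, 0.001, 1.456]
wrist_force: [0.3, 0.4, -2.2]
finger_gap: 0.0157
grip_force: 40.0
```

Call:
{"method": "jog_arm", "body": {"increments": "-1 -0.0406 0.0234 0 0 0 0;-1 -0.0406 0.0234 0 0 0 0;-1 -0.0406 0.0234 0 0 0 0;-1 -0.0406 0.0234 0 0 0 0;-1 -0.0406 0.0234 0 0 0 0"}}

```text
clock: 40.25
eef_pos: [0.5825, -0.0142, 0.2202]
tcp_rot: [-3.14, -0.0, 1.455]
wrist_force: [-0.3, -0.6, -2.7]
finger_gap: 0.0156
grip_force: 40.0
```

Call:
{"method": "jog_arm", "body": {"increments": "-1 -0.0406 0.0234 0 0 0 0;-1 -0.0406 0.0234 0 0 0 0;-1 -0.0406 0.0234 0 0 0 0;-1 -0.0406 0.0234 0 0 0 0;-1 0 0 0 0 0 0"}}

```text
clock: 40.75
eef_pos: [0.6567, -0.1902, 0.2162]
tcp_rot: [-3.135, 0.001, 1.449]
wrist_force: [-0.4, 0.2, -3.5]
finger_gap: 0.0157
grip_force: 40.0
```

Call:
{"method": "jog_arm", "body": {"increments": "-1 0 0 0.015 0 0 0;-1 0 0 0 0 0 0;-1 0 0 0 0 0 0;-1 0 0 0 0 0 0;-1 0 0 0 0 0 0"}}

```text
clock: 41.25
eef_pos: [0.6569, -0.1841, 0.2073]
tcp_rot: [3.14, 0.0, 1.456]
wrist_force: [-0.6, -0.0, -2.6]
finger_gap: 0.0155
grip_force: 40.0
```

```bash
python3 - <<'E'
from bench import env
from h import *
go(env.state(),.6565,-.1845,.181,83.35)
E
```

```text
now [ 0.6569 -0.1841  0.2073] [1.7992e+02 1.0000e-02 8.3390e+01] t 41.25 | turn [0.0013 0.0003 0.0008] then shift [-0.0004 -0.0003  0.0263]
```

Call:
{"method": "jog_arm", "body": {"increments": "-1 0 0 0.013 0 0 0;-1 0 0 0.011 0 0 0;-1 0 0 0 0 0 0;-1 0 0 0 0 0 0;-1 0 0 0 0 0 0"}}

```text
clock: 41.75
eef_pos: [0.6568, -0.1847, 0.1823]
tcp_rot: [3.141, 0.0, 1.455]
wrist_force: [0.6, -0.5, -1.7]
finger_gap: 0.0157
grip_force: 40.0
```

```bash
python3 - <<'E'
from bench import env
from h import *
st,f=look(env,'w12');go(st,.6565,-.1845,.1312,83.35)
a=f['color'][100:190,220:340,::-1];cv2.imwrite('pics/c12.png',cv2.resize(a,None,fx=6,fy=6,interpolation=cv2.INTER_CUBIC))
E
```

```text
now [ 0.6568 -0.1847  0.1823] [179.99   0.    83.35] t 41.75 | turn [0.0002 0.     0.    ] then shift [ 0.0002 -0.0003  0.0511]
```

View pics/c12.png

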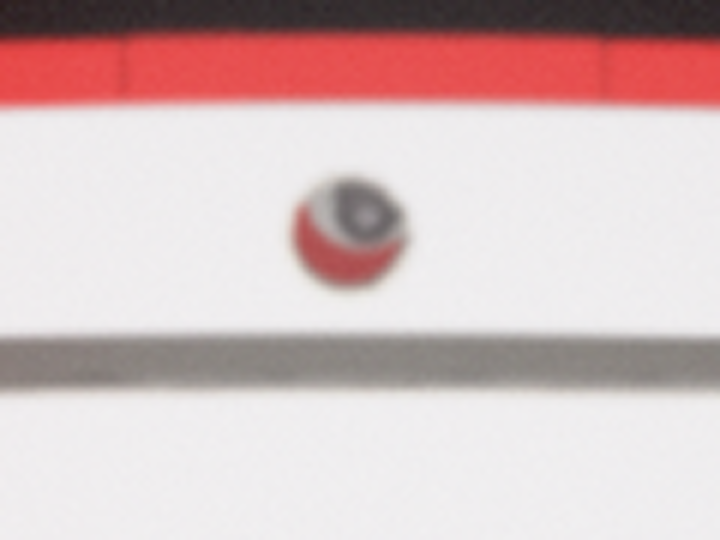

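Hole centre crop (350,231), pin tip (366,216): after parallax (compared with the blue one) shift ≈ +0.3 mm x, +1.8 mm y.

Call:
{"method": "jog_arm", "body": {"increments": "-1 0.0003 0.0018 0.004 0 0 0;-1 0 0 0 0 0 0;-1 0 0 0 0 0 0;-1 0 0 0 0 0 0;-1 0 0 0 0 0 0"}}

```text
clock: 42.3
eef_pos: [0.6586, -0.1846, 0.1783]
tcp_rot: [3.141, 0.0, 1.455]
wrist_force: [-0.8, -0.7, -2.6]
finger_gap: 0.0158
grip_force: 40.0
```

Call:
{"method": "jog_arm", "body": {"increments": "-1 0 0 0.004 0 0 0;-1 0 0 0.004 0 0 0;-1 0 0 0.004 0 0 0;-1 0 0 0 0 0 0;-1 0 0 0 0 0 0"}}

```text
clock: 42.8
eef_pos: [0.6584, -0.1846, 0.1658]
tcp_rot: [-3.141, -0.0, 1.455]
wrist_force: [-1.3, 0.3, -3.0]
finger_gap: 0.0159
grip_force: 40.0
```

Call:
{"method": "jog_arm", "body": {"increments": "-1 0 0 0.006 0 0 0;-1 0 0 0.006 0 0 0;-1 0 0 0.006 0 0 0;-1 0 0 0 0 0 0;-1 0 0 0 0 0 0"}}

```text
clock: 43.3
eef_pos: [0.6584, -0.1845, 0.1476]
tcp_rot: [-3.141, -0.0, 1.455]
wrist_force: [-0.3, -0.4, -2.9]
finger_gap: 0.0155
grip_force: 40.0
```

Call:
{"method": "jog_arm", "body": {"increments": "-1 0 0 0.006 0 0 0;-1 0 0 0.006 0 0 0;-1 0 0 0.002 0 0 0;-1 0 0 0 0 0 0;-1 0 0 0 0 0 0"}}

```text
clock: 43.8
eef_pos: [0.6586, -0.1846, 0.1341]
tcp_rot: [-3.142, -0.0, 1.455]
wrist_force: [-0.8, 0.2, -2.4]
finger_gap: 0.0156
grip_force: 40.0
```

Call:
{"method": "jog_arm", "body": {"increments": "-1 0 0 0.001 0 0 0;-1 0 0 0 0 0 0;-1 0 0 0.001 0 0 0;-1 0 0 0 0 0 0;-1 0 0 0 0 0 0"}}

```text
clock: 44.3
eef_pos: [0.6585, -0.1846, 0.1321]
tcp_rot: [-3.142, -0.0, 1.455]
wrist_force: [-0.5, -0.5, -2.9]
finger_gap: 0.016
grip_force: 40.0
```

Call:
{"method": "jog_arm", "body": {"increments": "-1 0 0 0.001 0 0 0;-1 0 0 0 0 0 0;-1 0 0 0.001 0 0 0;-1 0 0 0 0 0 0;-1 0 0 0 0 0 0"}}

```text
clock: 44.8
eef_pos: [0.6588, -0.1846, 0.1313]
tcp_rot: [3.14, 0.0, 1.455]
wrist_force: [-0.1, 0.0, 5.1]
finger_gap: 0.0156
grip_force: 40.0
```

Seated (contact at the same height as blue). Release, back off and check both covers in the fixed views.

Call:
{"method": "jog_arm", "body": {"increments": "1 0 0 0 0 0 0;1 0 0 0 0 0 0;1 0 0 0 0 0 0;1 0 0 0 0 0 0;1 0 0 -0.02 0 0 0"}}

```text
clock: 45.3
eef_pos: [0.6571, -0.1841, 0.1462]
tcp_rot: [-3.135, -0.001, 1.455]
wrist_force: [0.2, -0.6, 0.3]
finger_gap: 0.0522
grip_force: 0.0
```

Call:
{"method": "jog_arm", "body": {"increments": "1 0 0 -0.04 0 0 0;1 0 0 -0.04 0 0 0;1 -0.04 -0.02 0 0 0 0;1 -0.04 -0.02 0 0 0 0;1 -0.04 -0.02 0 0 0 0"}}

```text
clock: 45.8
eef_pos: [0.5845, -0.2977, 0.2305]
tcp_rot: [3.141, 0.0, 1.456]
wrist_force: [0.2, 0.2, -0.6]
finger_gap: 0.0872
grip_force: 0.0
```

Call:
{"method": "jog_arm", "body": {"increments": "1 -0.04 -0.02 0 0 0 0;1 -0.04 -0.02 0 0 0 0;1 0 0 0 0 0 0;1 0 0 0 0 0 0;1 0 0 0 0 0 0"}}

```text
clock: 46.3
eef_pos: [0.5367, -0.3709, 0.23]
tcp_rot: [3.141, -0.001, 1.456]
wrist_force: [-0.2, 0.8, -0.1]
finger_gap: 0.0877
grip_force: 0.0
```

```bash
python3 - <<'E'
from bench import env
from h import *
st=env.state();print(st['clock'],st['eef_pos'],st['finger_gap'],st['wrist_force'])
P={}
for n in ['top','scene']:
    f=env.grab_frame(n);cv2.imwrite(f'pics/{n}2.png',f['color'][:,:,::-1])
    for nm,c in [('red',RED),('blue',BLUE),('bottle',CORK)]:
        for b in blobs(f,*c,amin=30,close=1):
            r=rect(plane(f,b,.158)); 
            if nm=='bottle': print(n,nm,b.mean(0).round(),rect(plane(f,b,.08))[0])
            elif r[1][1]<100: print(n,nm,b.mean(0).round(),r)
E
```

```text
46.3 [ 0.53665165 -0.37085339  0.23004655] 0.08773917515474594 [-0.18928033  0.77432504 -0.05607581]
top red [262. 184.] (array([533.8,   2.8]), array([37.2, 56. ]), np.float32(174.6))
top bottle [352. 221.] [ 431.6 -280.2]
top bottle [213. 227.] [413.9 149.4]
scene red [286. 239.] (array([628.8, -14.3]), array([37.4, 66.3]), np.float32(175.2))
scene red [526.  81.] (array([272. , 825.9]), array([20.8, 38. ]), np.float32(151.9))
scene bottle [162. 224.] [ 470.  -316.8]
scene bottle [323. 182.] [439.6 141.9]
```

```bash
python3 - <<'E'
from bench import env
from h import *
for n in ['top','scene']:
    f=dict(np.load(f'pics/{n}0.npz'));f['color']=np.ascontiguousarray(cv2.imread(f'pics/{n}2.png')[:,:,::-1])
    h=cv2.cvtColor(f['color'],cv2.COLOR_RGB2HSV)
    for nm,m in [('red',cv2.inRange(h,(0,110,60),(8,255,255))|cv2.inRange(h,(170,110,60),(180,255,255))),('blue',cv2.inRange(h,(100,110,50),(130,255,255)))]:
        cc,hh=cv2.findContours(m,cv2.RETR_TREE,cv2.CHAIN_APPROX_NONE)
        for k,q in zip(cc,hh[0]):
            if q[3]>=0 and hh[0][q[3]][3]>=0 and cv2.contourArea(k)>20: print(n,nm,k[:,0].mean(0).round(),rect(plane(f,k[:,0],.158)))
E
```

```text
top red [328. 142.] (array([ 655.6, -183. ]), array([17.7, 65. ]), np.float32(81.8))
top blue [201. 147.] (array([636.1, 179.1]), array([15.3, 66.1]), np.float32(88.0))
scene red [220. 266.] (array([ 665.1, -185.3]), array([23.3, 65.4]), np.float32(83.7))
scene blue [360. 228.] (array([644.4, 177. ]), array([23.9, 70.4]), np.float32(88.1))
```

Both handles lie at the right place and height in both views. I hand in.

```bash
python3 -c "
from bench import env
print(env.sign_off())"
```

```text
the job is handed in; nothing more can be done
None
```

The blocks are swapped into their own-colour heaters, with the blue one set down on the cork mat on the way. Each heater is closed with its own cover, fully down over its pins. I handed in at about 46 s on the clock. Camera checks of both cover handles put them in place and the bottle still standing where it was. I did not re-measure the beaker and rack at the end, and the sign-off returned no verdict.

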